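Shut the bench air valve under its sprung cover

TASK

The fitter is coming to change the blow-gun outlet, so shut off the bench air. Swing the valve box's self-closing cover open by its bar handle until its stay drops into the step and let it rest there, propped and hands off; then screw the black knob beneath it clockwise until the valve is nipped firmly shut, by feel, without forcing the knob or the cover. Leave the cover standing on its stay and the stock around it where it is.

Things in the scene. Friction and masses are not known exactly. Their poses are not given: they have to be found in the camera images.
- valve_box: Grey sheet-steel air valve box fixed to the bench, 150 x 150 mm, rim 102 mm above the bench, origin under its centre. Its x runs level from the handle side (-x) to the hinge side (+x), z up. An open well (walls 5 mm, floor at 45 mm) holds the knob. A low pipe leaves at +x, ending 150 mm from the centre; a gauge and an outlet stick out 35 mm at +y, under the stay's bracket.
- lid: The cover, grey steel plate 152 x 156 x 4 mm. Origin on the hinge line (box x +75, z 105 mm, along the box's y); closed, it runs towards box -x, axes as the box's. It swings up about its +y axis from 0 to a stop at 2.25 rad. A spring pulls it shut (3 N at the bar closed, 1.5 N open): unpropped, it slams. Over 60 N of contact force in all, the squeeze of both fingers included, bends it: hold it with some 10 N.
- lid_bar (a point): Middle of the cover's handle, a round steel bar 12 mm thick, 100 mm long, parallel to the hinge and 187 mm from the hinge line, in the plane of the plate; 29 mm free between bar and plate edge, so a finger fits in. Held across, it turns between the fingers as the cover swings.
- stay_foot (a point): Axis of the 12 mm roller at the foot of the stay, a 90 mm flat strut pivoted on the cover's +y edge. As the cover rises the roller drags towards the hinge along a bracket on the box's +y side; with the cover past 1.92 rad it drops 7 mm from the upper step (axis 105 mm above the bench) to the lower (98 mm). Let back, the cover then rests on the stay at 1.88 rad.
- knob_top (a point): Centre of the top face of the knob: round, black, fluted, 48 mm across, 22 mm high, on an upright spindle at box x -13 mm, y 0. This point does not turn with it. Clockwise from above closes; the knob sinks 8 mm a turn, its top 87 to 91 mm above the bench. It starts 0.8 to 2.3 rad before the seat is touched, which cannot be seen.
- spindle: The spindle under the knob (does not turn); origin on its axis 24 mm below the knob's top. The packing drags 0.06 N m all the way; past first touch the rubber seat pushes back with 1.4 N m per rad. Nipped firmly shut is 0.4 to 0.5 N m (about 0.35 rad past touch); under 0.3 it leaks, over 0.65 N m (0.5 rad past) it is ruined. Let go, the knob springs back nearly to first touch, still shut.
- bonsai_tray: Loose blue-green glazed bonsai tray 182 x 132 x 50 mm on four feet, origin under its centre; to be left alone.
- bowl: Loose brown bowl 124 mm wide, 55 mm high, origin under its centre; to be left alone.
- blow_gun: Loose metal blow gun about 240 mm long, 25 mm high, lying flat, origin under its body; to be left alone.

How it is judged:
By the outcome, as a careful person would: the job done as asked, in the order asked, and still so for the second after the job is handed in, with the robot touching nothing.
It also fails if it takes over 72 s, if anything falls off the work surface, if the arm or the gripper's body presses on something with over 40 N, if the wrist force passes 120 N, or if a joint passes its speed limit or range.

ROBOT

A 6-joint arm with a two-finger parallel gripper is mounted at the origin on the work surface. World frame = base frame: x ahead of the robot, y to its left, z up, the work surface at z = 0. Lengths are in mm, angles in rad, forces in N, time in s.
With the tool pointing down it reaches from about 275 to 825 mm from the base axis. Payload 4.9 kg.
Tool frame: the origin (TCP) lies midway between the tips of the shut fingers; the grasp point (between the pads) lies 19 mm behind it; z points along the fingers, x is the direction in which the jaws open and shut, and the axes are right-handed (so a half turn about z gives the same grasp; the last joint's range is limited). The gripper opens to 85 mm and grips with 20 to 120 N. Pads are 22 mm wide; open, the fingers measure 114 mm over their backs; the gripper's body (76 mm by 85 mm) begins 54 mm behind the grasp point. The pads swing forward as they close: fully open they stand 13 mm farther back than shut.
Start: joints at [-1.356, 0.326, -0.193, 1.052, 0, 1.437], TCP at [187.986, -516.894, 210.581] pointing down, gripper open.
Joint ranges: [-2.65, 2.65], [-0.97, 1.79], [-1.3, 1.35], [-1.93, 2.1], [-1.47, 1.37], [-3.14, 3.14]. Speed limits (rad/s): [2.57, 2.57, 3.14, 3.14, 3.14, 3.14].

INTERFACE

Orientations are given as a unit quaternion [x, y, z, w].
In Python, from station import bot gives the robot as it stands.
- The arm moves only by the tool send_rows, never from a script. Its argument "increments" is a list of rows, each a list of 6 numbers: the shift along the tool's x, y, z in units of 25 mm (1.0 is 25 mm), then the turn, a rotation vector about the tool's x, y, z in units of 6 degrees (1.0 is 6 degrees). A call has 1 to 10 rows; each row shifts and turns the commanded pose from where the row before left it, along the tool's axes as they then stand; what a row does not reach is not made up. A row lasts 1/8 s, in which the tool goes at most 62.5 mm and 10.7 degrees, less where a joint would pass 70% of its speed; a pose out of reach is approached as far as the arm can. A call is refused whole if a number of a shift passes 1 or a number of a turn 1, either way. A call with a gripper value outside its range is refused whole. "jaw" is the opening, from 0 (shut) to 1 (fully open), set as the call begins (left out, the last holds). The fingers move at their own pace and stop on an object; "squeeze" is the grip in N (left out, the last holds). Time passes only in rows, so rows that do not move let the fingers close. It gives the time, the measured TCP pose, the force and the opening at its end, in the units of the state.
- bot.get_state(): the state, without advancing time (a new reading comes with each control period).
- bot.snapshot(name): name is "scene" or "top" or "wrist"; returns (picture, depth): 384x512x3 uint8, red, green, blue; 384x512 float32, mm along the optical axis (not along the pixel's ray), 0 where there is no reading.
- bot.camera_model(name): a dict with "mtx" (3x3 intrinsics, pixels), "R" (3x3) and "t" (3): a world point X has camera coordinates R X + t; the wrist camera has in their place "T_tool_cam" (4x4, takes a point from camera to tool coordinates, whose origin is the TCP and whose axes are the tool frame's). Camera axes: x right, y down, z forward; pixel columns grow to the right and rows downward; lengths in mm; the calibration is good to about 2 mm. The wrist camera is an equidistant fisheye: a pixel r from the principal point sees the ray r / f radians off the axis. A picture is of the moment at which its call begins: read the wrist's pose just before it. camera_model takes no time and is no camera call.
- bot.sign_off(): hands the job in, once; it reports no verdict.
Trained networks look in the newest picture that a camera, given by its name, has taken for a name from the list of things; names that differ only in an ending like _2 or _b are one class to them, and where a whole thing is asked for, a point or a joint stands for the part that bears it (a point fixed in the world has none). Each returns a list of dicts, best first, with "confidence" (0 to 1); they miss things now and then, are a little off and sometimes report something else, mostly with a low value. They report only what shows in the picture. A call takes as long as a camera call.
- bot.trace(camera, target): "region" (384x512 bool, what is visible of it) and "pixel" ([row, column] in pixels, amid what is visible of it).
- bot.tip_of(camera, target): "pixel" ([row, column] in pixels: a listed point, or the origin of a listed thing).
The state is a dict: "time_s": time; "q": joint angles; "joint_velocities": joint speeds; "effort": joint torques, N m; "tcp_pos": TCP position; "tool_rot": TCP orientation; "wrist_force": force on the tool from outside, world axes, zero at the start; "torque": the same for the moment, N m; "grip_width": finger opening in mm.
Only numpy, scipy, OpenCV 4.12 (cv2) and the standard library are available. Lean on these libraries where they do the work, as an engineer would, in place of code of your own. Each camera call takes 0.05 s, during which the arm holds its last target.

## Working session

There is one attempt and no reset: what is moved stays moved. The work goes in short steps, Python scripts to look and compute and a tool call to move; the robot and the scene stay as the last step left them, time stands still between calls to the robot, and variables do not carry over. Pictures are saved under pics/ and viewed, and the job is handed in when it is done.

Besides the shell and the picture viewer there is one more tool, called after "Call:" by a JSON object that holds its "fn" and its "kwargs". send_rows: Moves the arm, as the interface text tells. Its arguments: {"type":"object","properties":{"increments":{"type":"array"},"jaw":{"type":"number"},"squeeze":{"type":"number"}},"required":["increments"]}

```bash
ls; mkdir -p pics; python3 - <<'E'
from station import bot
import cv2
s=bot.get_state();print(s)
for n in ["scene","top"]:
    p,d=bot.snapshot(n);cv2.imwrite(f"pics/{n}0.png",p[:,:,::-1])
    m=bot.camera_model(n);print(n,m)
    for t in ["valve_box","lid","lid_bar","knob_top","stay_foot"]:
        r=bot.tip_of(n,t);print(t,[(x['pixel'],round(x['confidence'],2)) for x in r[:2]])
print(bot.camera_model("wrist"))
E
```

```text
pics
{'time_s': 0.0, 'q': array([-1.35622708e+00,  3.26953762e-01, -1.93616619e-01,  1.05198725e+00,
        6.97864944e-06,  1.43658807e+00]), 'joint_velocities': array([-0.0004339 ,  0.00040665,  0.00041586,  0.00128207, -0.00069337,
        0.00034308]), 'effort': array([-2.93318562e-04, -4.43400300e+01,  2.62440848e+01,  1.55086652e-02,
       -1.18908811e-04,  3.76136114e-06]), 'tcp_pos': array([ 187.83511505, -516.25991777,  209.78406041]), 'tool_rot': array([ 8.19069023e-01, -5.73694309e-01, -6.44861863e-04, -5.99763890e-04]), 'wrist_force': array([ 0.63369791,  0.55199008, -0.06489795]), 'torque': array([ 0.05545039,  0.01190099, -0.00047398]), 'grip_width': 85.36228312914639}
scene {'mtx': array([[397.49276389,   0.        , 259.57236005],
       [  0.        , 397.49276389, 194.55810909],
       [  0.        ,   0.        ,   1.        ]]), 'R': array([[-0.66296162,  0.74859394, -0.00943429],
       [ 0.64565988,  0.56533276, -0.51334413],
       [-0.37895279, -0.34641879, -0.85813099]]), 't': array([ 428.9362213 , -327.70677255, 1513.45652155])}
valve_box [([210.9, 296.2],
[... 547 characters left out ...]
x [([228.2, 238.1], 0.58)]
lid [([222.8, 251.1], 0.75)]
lid_bar [([238.1, 195.2], 0.95)]
knob_top [([228.0, 239.0], 0.56)]
stay_foot [([228.1, 236.5], 0.63), ([205.5, 200.9], 0.51)]
{'mtx': array([[297.31863964,   0.        , 257.59216244],
       [  0.        , 297.31863964, 191.43308899],
       [  0.        ,   0.        ,   1.        ]]), 'T_tool_cam': array([[ 9.99999905e-01, -4.00803878e-04,  1.73826641e-04,
         1.12623933e+00],
       [ 3.37916985e-04,  9.61809222e-01,  2.73720490e-01,
        -6.80334754e+01],
       [-2.76896300e-04, -2.73720405e-01,  9.61809265e-01,
        -1.63106370e+02],
       [ 0.00000000e+00,  0.00000000e+00,  0.00000000e+00,
         1.00000000e+00]])}
```

View pics/scene0.png

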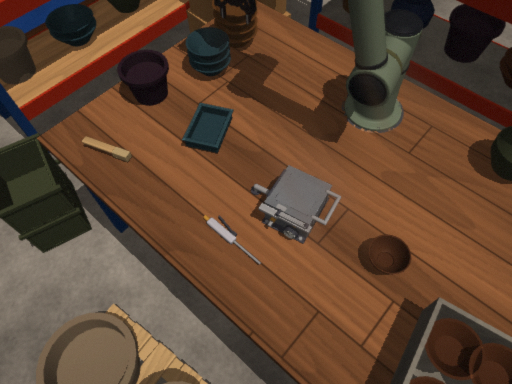

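View pics/top0.png

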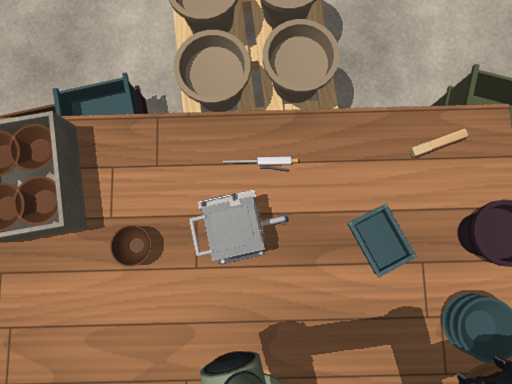

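```bash
cat > h.py <<'E'
from station import bot
import numpy as np, cv2
from scipy.spatial.transform import Rotation as Ro
def px(cam,m,z=None,d=None,pix=None):
    r,c=pix; K=m['mtx']; v=np.array([(c-K[0,2])/K[0,0],(r-K[1,2])/K[1,1],1.])
    R,t=m['R'],m['t']
    if d is not None: return R.T@(v*d-t)
    o=-R.T@t; w=R.T@v
    return o+w*(z-o[2])/w[2]
def cloud(m,d):
    K=m['mtx'];r,c=np.mgrid[0:384,0:512]
    P=np.stack([(c-K[0,2])/K[0,0]*d,(r-K[1,2])/K[1,1]*d,d],-1)-m['t']
    return P@m['R']
E
python3 - <<'E'
from h import *
for n in ["top","scene"]:
    p,d=bot.snapshot(n);m=bot.camera_model(n);W=cloud(m,d);np.savez(f"{n}0.npz",p=p,d=d)
    for t in ["lid","lid_bar","valve_box"]:
        r=bot.trace(n,t)
        if not r: print(n,t,'none');continue
        x=r[0];q=W[x['region']&(d>0)]
        print(n,t,round(x['confidence'],2),x['region'].sum(),np.median(q,0).round(1))
        if t=="lid":
            for a in x,:
                z=q[(q[:,2]>95)&(q[:,2]<120)]
                print(len(z),z.mean(0),cv2.minAreaRect(z[:,:2].astype(np.float32)))
    rr=bot.tip_of(n,"lid_bar")
    for z in (100,105,110): print(n,'bar',z,px(n,m,z=z,pix=rr[0]['pixel']))
    for pt in ["lid","valve_box","bowl","blow_gun","bonsai_tray"]:
        rr=bot.tip_of(n,pt)
        if rr: print(pt,px(n,m,z=105 if pt=="lid" else 0,pix=rr[0]['pixel']).round(1))
    cv2.imwrite(f"pics/crop_{n}.png",cv2.resize(p[130:290,150:350,::-1],(800,640))[:600])
E
```

```text
top lid 0.92 3235 [533.5  62.6 108.4]
3196 [533.33589439  63.40980031 108.38995628] ((539.80419921875, 75.05778503417969), (175.78176879882812, 195.7011260986328), 10.526288032531738)
top lid_bar 0.82 3178 [532.   63.1 108.4]
top valve_box 0.77 4136 [540.1  56.9 107.8]
top bar 100 [508.21153987 167.28986197 100.        ]
top bar 105 [508.09644301 166.31168898 105.        ]
top bar 110 [507.98134615 165.33351598 110.        ]
lid [547.4  -2.7 105. ]
valve_box [542.6  45.7   0. ]
bowl [483.1 365.4   0. ]
blow_gun [756.1 -86.5   0. ]
bonsai_tray [ 491. -388.    0.]
scene lid 0.56 2575 [540.5  65.2 106.8]
2493 [538.9759275   67.89190051 106.78988596] ((539.515625, 76.15631103515625), (175.63522338867188, 197.92221069335938), 11.459911346435547)
scene lid_bar 0.61 2402 [539.7  67.7 106.9]
scene valve_box 0.86 3642 [565.5  66.8 105.6]
scene bar 100 [517.65264612 164.67702546 100.        ]
scene bar 105 [520.31962046 165.7585294  105.        ]
scene bar 110 [522.98659481 166.84003335 110.        ]
lid [556.3  -5.  105. ]
valve_box [532.7  53.2   0. ]
bowl [492.5 365.1   0. ]
blow_gun [738.5 -77.3   0. ]
bonsai_tray [ 491.5 -385.     0. ]
```

View pics/crop_top.png

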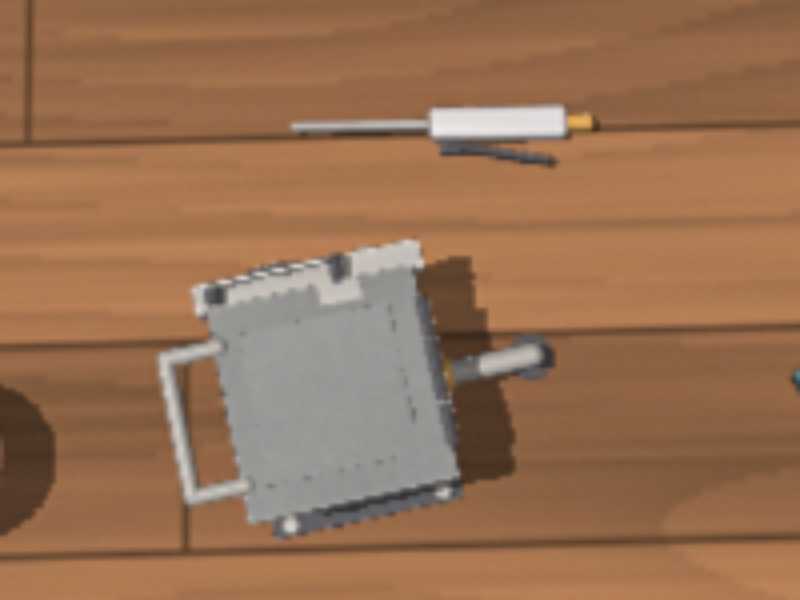

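Call:
{"fn": "send_rows", "kwargs": {"increments": [[-1,-1,0,0,0,0],[-1,-1,0,0,0,0],[-1,-1,0,0,0,0],[-1,-1,0,0,0,0],[-1,-1,0,0,0,0],[-1,-1,0,0,0,0],[-1,-1,0,0,0,0],[-1,-1,0,0,0,0],[-1,-1,0,0,0,0],[-1,-1,0,0,0,0]]}}

```text
time_s: 2.85
tcp_pos: [337.9, -195.5, 210.8]
tool_rot: [0.819, -0.574, 0.0, 0.0]
wrist_force: [0.6, -0.6, -0.3]
grip_width: 85.5
```

Call:
{"fn": "send_rows", "kwargs": {"increments": [[-1,-1,0,0,0,0],[-1,-1,0,0,0,0],[-1,-1,0,0,0,0],[-1,-1,0,0,0,0],[-1,-1,0,0,0,0],[-1,-1,0,0,0,0],[-1,-1,0,0,0,0],[-1,-1,0,0,0,0],[-1,-1,0,0,0,0],[-1,-1,0,0,0,0]]}}

```text
time_s: 4.1
tcp_pos: [487.4, 125.0, 210.7]
tool_rot: [0.819, -0.574, 0.0, -0.0]
wrist_force: [0.1, -0.5, 0.5]
grip_width: 85.3
```

Call:
{"fn": "send_rows", "kwargs": {"increments": [[0,0,0,0,0,-1],[0,0,0,0,0,-1],[0,0,0,0,0,-1],[0,0,0,0,0,-1],[0,0,0,0,0,-1],[0,0,0,0,0,-1],[0,0,0,0,0,-1],[0,0,0,0,0,-1],[0,0,0,0,0,-1],[0,0,0,0,0,-1]]}}

```text
time_s: 5.35
tcp_pos: [487.0, 123.9, 210.6]
tool_rot: [0.996, -0.086, 0.0, -0.0]
wrist_force: [0.1, -0.2, -0.4]
grip_width: 85.1
```

Call:
{"fn": "send_rows", "kwargs": {"increments": [[0,0,0,0,0,-1],[0,0,0,0,0,-1],[0,0,0,0,0,-1],[0,0,0,0,0,-1],[0,0,0,0,0,-1],[0,0,0,0,0,-1],[0,0,0,0,0,-1],[0,0,0,0,0,-1],[0,0,0,0,0,-1],[0,0,0,0,0,-1]]}}

```text
time_s: 6.6
tcp_pos: [487.0, 123.9, 210.6]
tool_rot: [0.906, 0.424, 0.0, 0.0]
wrist_force: [0.8, -0.0, 0.6]
grip_width: 85.4
```

Call:
{"fn": "send_rows", "kwargs": {"increments": [[0,0,0,0,0,-1],[0,0,0,0,0,-1],[0,0,0,0,0,-1],[0,0,0,0,0,-1],[0,0,0,0,0,-1],[0,0,0,0,0,-1],[0,0,0,0,0,-1],[0,0,0,0,0,-1],[0,0,0,0,0,-0.5],[0,0,0,0,0,0]], "jaw": 0.35}}

```text
time_s: 7.85
tcp_pos: [487.0, 123.9, 210.6]
tool_rot: [0.636, 0.771, 0.0, 0.0]
wrist_force: [-0.5, 0.4, 0.7]
grip_width: 29.9
```

```bash
cat >> h.py <<'E'
def wproj(P,s,m):
    K=m['mtx'];T=m['T_tool_cam'];R=Ro.from_quat(s['tool_rot']).as_matrix()
    Q=(np.atleast_2d(P)-s['tcp_pos'])@R      # tool
    C=(Q-T[:3,3])@T[:3,:3]
    rh=np.hypot(C[:,0],C[:,1]);th=np.arctan2(rh,C[:,2]);k=K[0,0]*th/np.maximum(rh,1e-9)
    return np.stack([K[0,2]+k*C[:,0],K[1,2]+k*C[:,1]],-1)
def wback(pix,s,m,z):
    K=m['mtx'];T=m['T_tool_cam'];R=Ro.from_quat(s['tool_rot']).as_matrix()
    r,c=pix;x=(c-K[0,2])/K[0,0];y=(r-K[1,2])/K[1,1];th=np.hypot(x,y)
    v=np.array([np.sin(th)*x/th,np.sin(th)*y/th,np.cos(th)])
    w=R@T[:3,:3]@v;o=s['tcp_pos']+R@T[:3,3]
    return o+w*(z-o[2])/w[2]
E
python3 - <<'E'
from h import *
s=bot.get_state();m=bot.camera_model("wrist")
p,d=bot.snapshot("wrist");np.savez("w1.npz",p=p,d=d,tcp=s['tcp_pos'],rot=s['tool_rot'])
cv2.imwrite("pics/w1.png",cv2.resize(p[:,:,::-1],(800,600)))
print(s['q'])
for t in ["lid_bar","knob_top","stay_foot","lid"]:
    r=bot.tip_of("wrist",t)
    for x in r[:2]: print(t,x['pixel'],x['confidence'],wback(x['pixel'],s,m,105).round(1))
p,d=bot.snapshot("top")
cv2.imwrite("pics/t1.png",cv2.resize(p[130:290,150:350,::-1],(800,640))[:600])
E
```

```text
[ 1.02085602e-01  2.38529431e-01 -3.13385253e-01  1.01878769e+00
  1.82116735e-05 -8.89785572e-02]
lid_bar [213.2, 293.0] 0.59 [508.  161.3 105. ]
stay_foot [289.6, 255.1] 0.75 [601.8 141.8 105. ]
lid [215.7, 112.1] 0.94 [548.1 -21.6 105. ]
lid [186.4, 201.0] 0.35 [498.4  70.1 105. ]
```

View pics/w1.png

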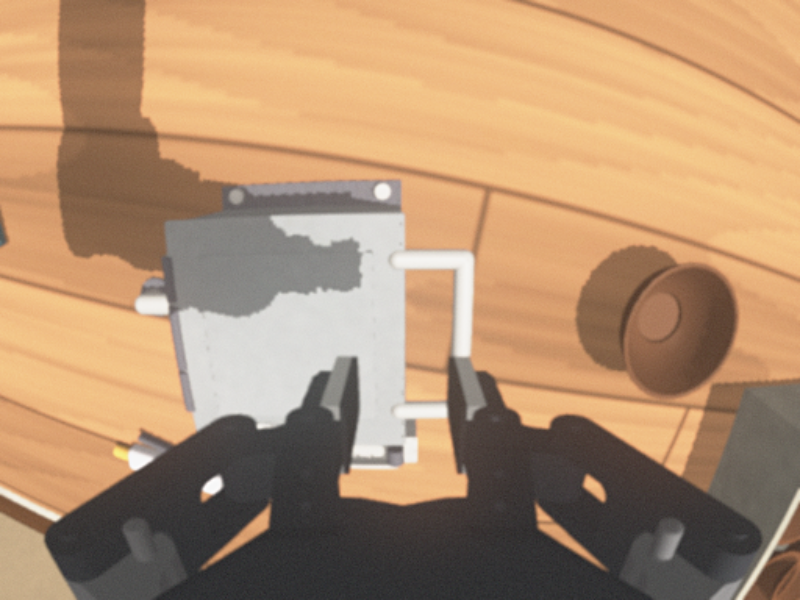

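```bash
python3 - <<'E'
from h import *
z=np.load("w1.npz");s=dict(tcp_pos=z['tcp'],tool_rot=z['rot']);m=bot.camera_model("wrist")
f=0.64
W={}
for n,(u,v),h in [("barcorner",(465,259),105),("barmidlow",(463,345),105),("armA",(400,260),105),("armB",(400,411),105),("plate_near_handle",(404,213),107),("plate_near_hinge",(165,221),107),("edge_handle",(405,330),107)]:
    W[n]=wback((v*f,u*f),s,m,h);print('w',n,W[n].round(1))
m=bot.camera_model("top")
for n,(u,v),h in [("barcorner_near",(190,500),105),("barcorner_far",(165,355),105),("near_handle",(250,521),107),("near_hinge",(457,475),107),("far_hinge",(418,268),107)]:
    print('t',n,px("top",m,z=h,pix=(130+v/4,150+u/4)).round(1))
m=bot.camera_model("scene")
E
```

```text
w barcorner [461.8 155.2 105. ]
w barmidlow [515.1 166.3 105. ]
w armA [469.8 117.6 105. ]
w armB [568.6 136.5 105. ]
w plate_near_handle [442.  114.6 107. ]
w plate_near_hinge [470.7 -32.8 107. ]
w edge_handle [511.4 128.7 107. ]
t barcorner_near [459.6 156.7 105. ]
t barcorner_far [562.5 174.5 105. ]
t near_handle [444.  114.1 107. ]
t near_hinge [472.2 -32.2 107. ]
t far_hinge [620.3  -8.2 107. ]
```

View pics/crop_scene.png

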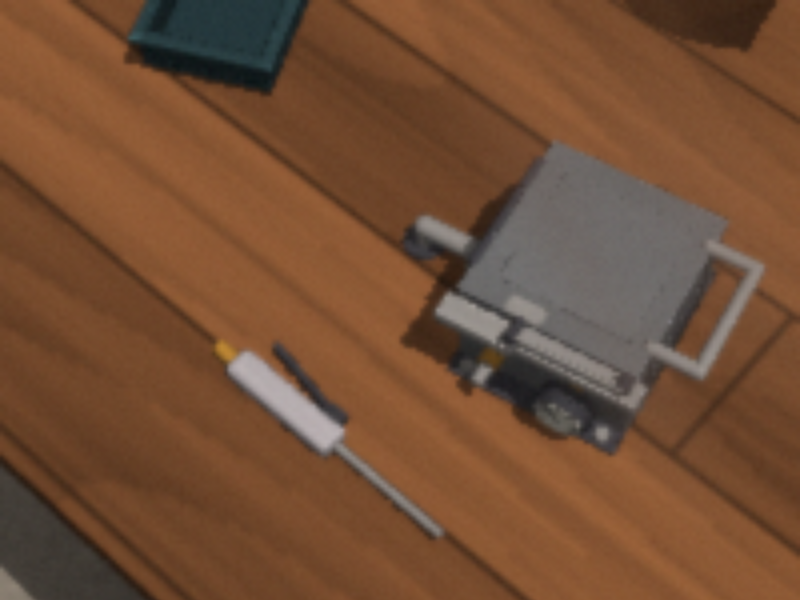

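Call:
{"fn": "send_rows", "kwargs": {"increments": [[0.7,0.65,0,0,0,0],[0.7,0.66,0,0,0,0],[0,0,0.8,0,0,0],[0,0,0.8,0,0,0],[0,0,0.8,0,0,0],[0,0,0,0,0,0]], "jaw": 0.3, "squeeze": 20}}

```text
time_s: 8.9
tcp_pos: [511.2, 164.3, 149.2]
tool_rot: [0.636, 0.771, -0.001, -0.001]
wrist_force: [-0.3, -0.6, 0.7]
grip_width: 25.4
```

```bash
python3 - <<'E'
from h import *
s=bot.get_state();m=bot.camera_model("wrist");print(s['tcp_pos'],s['wrist_force'])
p,d=bot.snapshot("wrist");cv2.imwrite("pics/w2.png",cv2.resize(p[:,:,::-1],(800,600)))
p,d=bot.snapshot("scene");cv2.imwrite("pics/s2.png",cv2.resize(p[130:290,220:420,::-1],(750,600)))
E
```

```text
[511.15026617 164.25069583 149.20777523] [-0.30294126 -0.55795149  0.73582327]
```

View pics/w2.png

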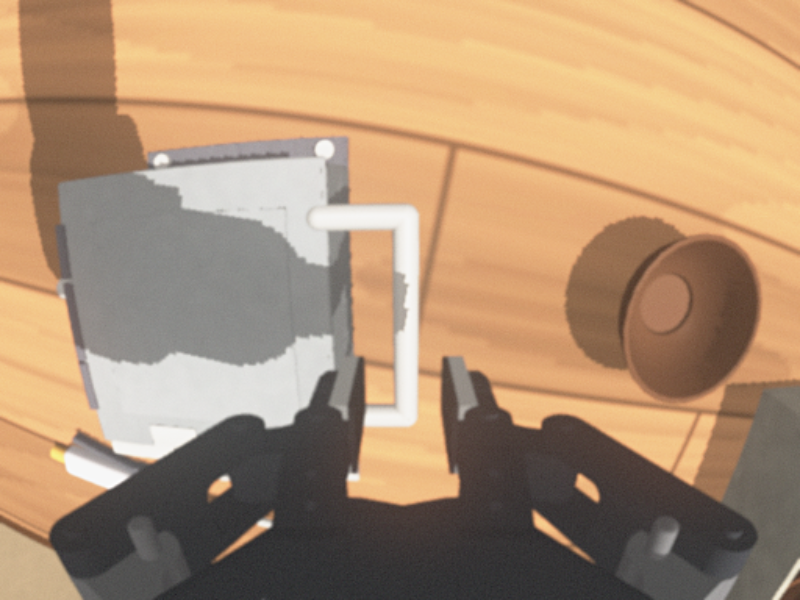

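View pics/s2.png

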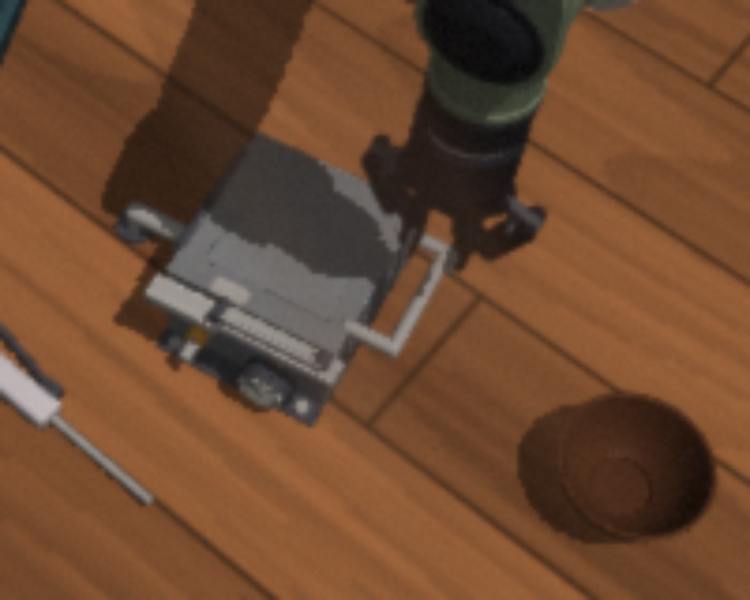

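Call:
{"fn": "send_rows", "kwargs": {"increments": [[0.01,0,0.6,0,0,0],[0.01,0,0.6,0,0,0],[0,0,0.6,0,0,0],[0,0,0.4,0,0,0],[0,0,0.28,0,0,0],[0,0,0,0,0,0]]}}

```text
time_s: 9.75
tcp_pos: [512.0, 164.9, 88.0]
tool_rot: [0.636, 0.772, -0.0, -0.0]
wrist_force: [0.5, -1.2, -0.4]
grip_width: 25.6
```

Call:
{"fn": "send_rows", "kwargs": {"increments": [[0,0,0,0,0,0],[0,0,0,0,0,0],[0,0,0,0,0,0],[0,0,0,0,0,0]], "jaw": 0, "squeeze": 20}}

```text
time_s: 10.25
tcp_pos: [512.9, 165.3, 89.1]
tool_rot: [0.636, 0.772, 0.001, 0.0]
wrist_force: [0.4, 1.1, 2.6]
grip_width: 0.2
```

```bash
python3 - <<'E'
from h import *
s=bot.get_state();print(s)
E
```

```text
{'time_s': 10.25, 'q': array([ 1.74481849e-01,  4.18368656e-01, -3.94175454e-01,  7.56920288e-01,
        5.30278468e-04, -1.73579477e-02]), 'joint_velocities': array([-0.00101008, -0.00138441,  0.00058467, -0.0017662 ,  0.00024064,
        0.00117299]), 'effort': array([-9.38718282e-01, -4.38247204e+01,  2.12461281e+01,  2.02770629e-01,
       -5.54372314e-01, -4.84128632e-04]), 'tcp_pos': array([512.92885872, 165.32553047,  89.09016677]), 'tool_rot': array([6.36134410e-01, 7.71577928e-01, 6.78602394e-04, 2.30880735e-04]), 'wrist_force': array([0.36670879, 1.10045399, 2.63190045]), 'torque': array([ 0.40892763, -0.1110989 ,  0.01455462]), 'grip_width': 0.15904243738968793}
```

```bash
python3 - <<'E'
from h import *
p,d=bot.snapshot("wrist");cv2.imwrite("pics/w3.png",cv2.resize(p[:,:,::-1],(800,600)))
p,d=bot.snapshot("scene");cv2.imwrite("pics/s3.png",cv2.resize(p[130:290,220:420,::-1],(750,600)))
E
```

```text
(no output)
```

View pics/w3.png

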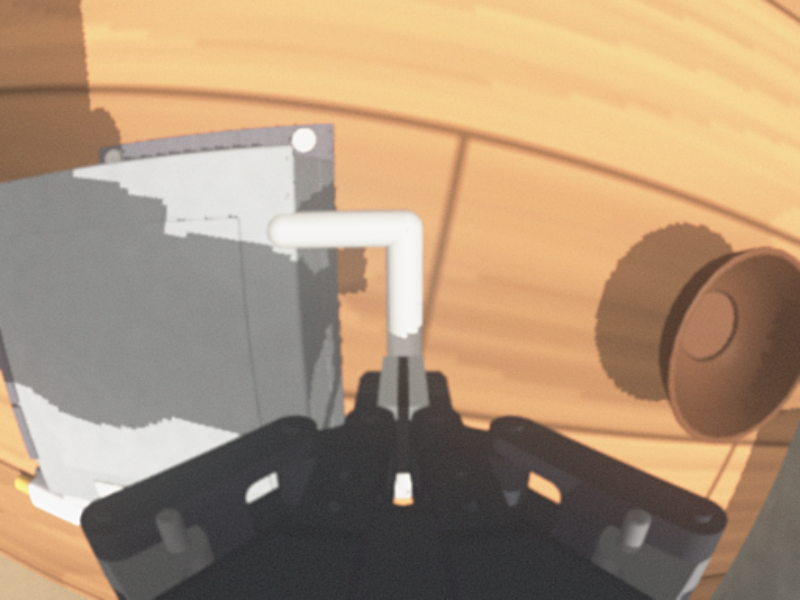

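View pics/s3.png

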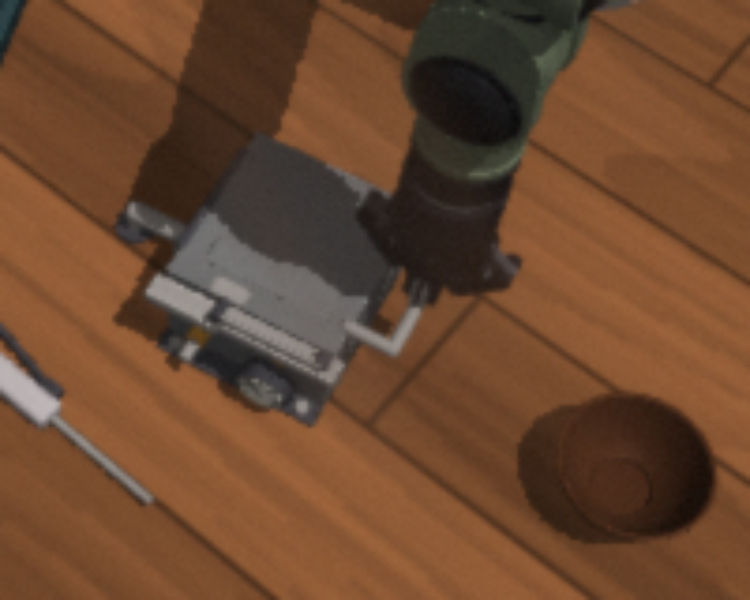

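```bash
python3 - <<'E'
from h import *
s=bot.get_state();m=bot.camera_model("wrist")
p,d=bot.snapshot("wrist")
K=m['mtx'];T=m['T_tool_cam'];R=Ro.from_quat(s['tool_rot']).as_matrix()
def pt(r,c):
    x=(c-K[0,2])/K[0,0];y=(r-K[1,2])/K[1,1];th=np.hypot(x,y)
    v=np.array([np.tan(th)*x/th,np.tan(th)*y/th,1])*d[r,c]
    t=T[:3,:3]@v+T[:3,3]; return d[r,c],t.round(1),(R@t+s['tcp_pos']).round(1)
for u,v in [(405,260),(405,300),(405,325),(405,345),(390,370),(420,370),(390,400),(420,400),(330,230),(200,200),(150,300),(600,500)]:
    print((u,v),*pt(int(v*.64),int(u*.64)))
E
```

```text
(405, 260) 145.4719 [ -0.7 -42.6 -19.7] [471.2 156.5 108.7]
(405, 300) 148.8385 [ -0.7 -29.4 -20. ] [484.1 159.  108.9]
(405, 325) 151.08904 [ -0.7 -21.  -20. ] [492.4 160.7 109. ]
(405, 345) 152.25258 [ -0.7 -14.7 -20.6] [498.6 161.9 109.6]
(390, 370) 139.47804 [ -5.4 -12.  -34.7] [502.1 157.7 123.6]
(420, 370) 138.6391 [  3.5 -12.3 -35.4] [500.1 166.4 124.4]
(390, 400) 121.126335 [ -4.9 -11.5 -53.9] [502.4 158.2 142.8]
(420, 400) 120.69896 [  2.9 -11.7 -54.2] [500.7 165.9 143.2]
(330, 230) 142.66325 [-24.1 -52.2 -20. ] [466.2 131.7 108.9]
(200, 200) 141.80525 [-68.5 -63.3 -17.7] [463.8  86.  106.6]
(150, 300) 150.66985 [-92.4 -28.9 -18.3] [502.1  69.1 107.2]
(600, 500) 80.5628 [ 37.8 -10.  -96.4] [495.8 200.5 185.4]
```

```bash
python3 - <<'E'
from h import *
s=bot.get_state();m=bot.camera_model("wrist")
R=Ro.from_quat(s['tool_rot']).as_matrix()
for t in [(0,-11,0),(0,-11,-10),(0,-11,-19),(0,-11,-30),(0,-11,-40),(6,-11,-30),(0,-15,-16)]:
    print(t,(wproj(s['tcp_pos']+R@np.array(t,float),s,m)/.64).round(0))
p,d=bot.snapshot("wrist");cv2.imwrite("pics/w4.png",cv2.resize(p[190:310,180:340,::-1],(800,600),interpolation=cv2.INTER_NEAREST))
print(s['grip_width'],s['wrist_force'],s['torque'])
E
```

```text
(0, -11, 0) [[406. 333.]]
(0, -11, -10) [[406. 342.]]
(0, -11, -19) [[407. 352.]]
(0, -11, -30) [[407. 365.]]
(0, -11, -40) [[407. 379.]]
(6, -11, -30) [[426. 365.]]
(0, -15, -16) [[407. 338.]]
0.07112940942263737 [0.59801666 2.0854136  2.486605  ] [ 0.55250466 -0.11490342 -0.02620104]
```

View pics/w4.png

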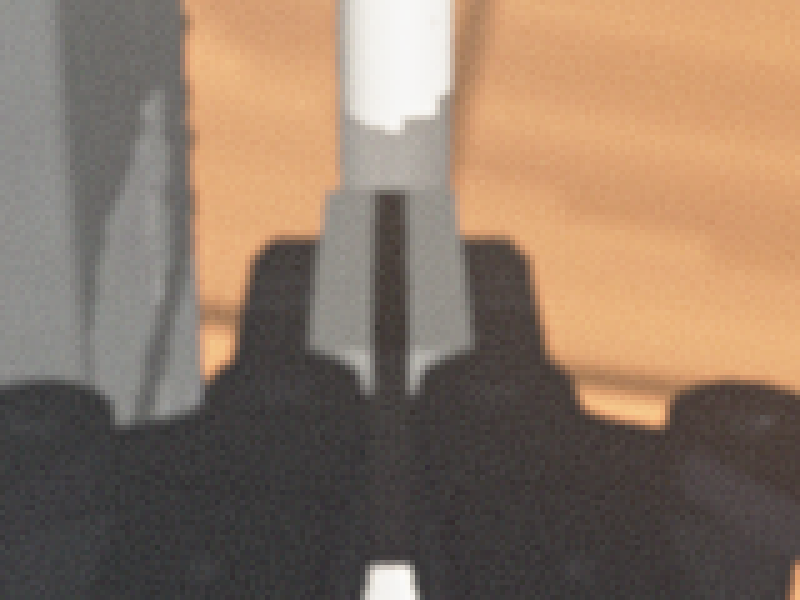

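Call:
{"fn": "send_rows", "kwargs": {"increments": [[0,0,-0.1,0,0,0],[0,0,0,0,0,0],[0,0,0,0,0,0],[0.0,0,0,0,0,0]], "jaw": 0.3}}

```text
time_s: 10.95
tcp_pos: [512.1, 164.8, 90.8]
tool_rot: [0.636, 0.771, -0.0, -0.0]
wrist_force: [0.2, -0.2, -0.5]
grip_width: 25.7
```

Call:
{"fn": "send_rows", "kwargs": {"increments": [[0,0,0.4,0,0,0],[0,0,0.4,0,0,0],[0,0,0.1,0,0,0],[0,0,0,0,0,0]]}}

```text
time_s: 11.45
tcp_pos: [512.0, 164.9, 68.1]
tool_rot: [0.636, 0.772, -0.0, -0.0]
wrist_force: [0.6, 0.2, -0.5]
grip_width: 25.4
```

```bash
python3 - <<'E'
from h import *
s=bot.get_state();print(s['tcp_pos'],s['wrist_force'],s['grip_width'])
p,d=bot.snapshot("wrist");cv2.imwrite("pics/w5.png",cv2.resize(p[:,:,::-1],(800,600)))
E
```

```text
[512.01726856 164.90084105  68.09621086] [ 0.6307045   0.15171368 -0.46167523] 25.35364630441629
```

View pics/w5.png

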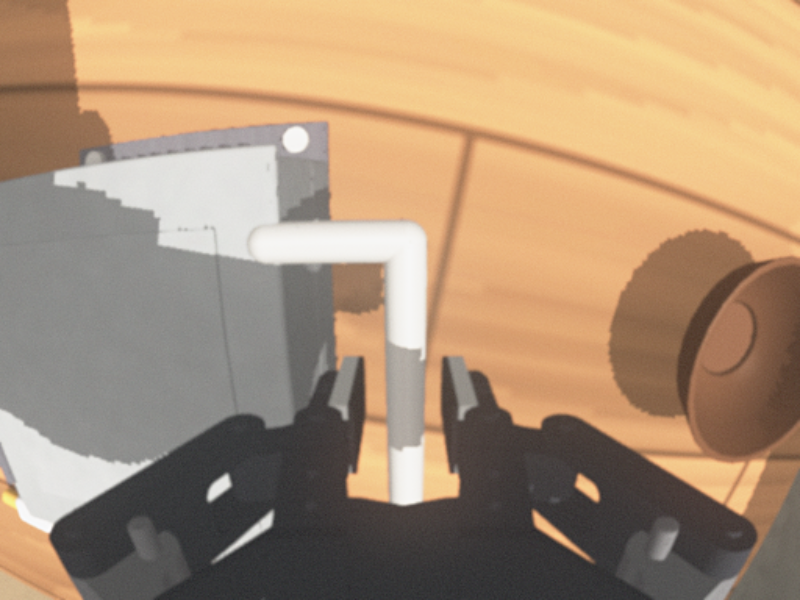

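Call:
{"fn": "send_rows", "kwargs": {"increments": [[0,0,0,0,0,0],[0,0,0,0,0,0],[0,0,0,0,0,0],[0,0,0,0,0,0]], "jaw": 0, "squeeze": 20}}

```text
time_s: 12.0
tcp_pos: [512.5, 165.7, 68.8]
tool_rot: [0.636, 0.772, 0.001, -0.0]
wrist_force: [-0.3, 4.5, 0.3]
grip_width: 11.6
```

```bash
python3 - <<'E'
from h import *
s=bot.get_state();print(s['tcp_pos'],s['wrist_force'],s['torque'],s['grip_width'])
E
```

```text
[512.47940113 165.67921466  68.77835863] [-0.31027378  4.51267684  0.34278042] [0.96164253 0.09087988 0.01359304] 11.57490682649519
```

Call:
{"fn": "send_rows", "kwargs": {"increments": [[0.03,0,0,0,0,0],[-0.01,0,-0.373,0,0,0],[-0.027,0,-0.374,0,0,0],[-0.046,0,-0.371,0,0,0],[-0.065,0,-0.369,0,0,0]]}}

```text
time_s: 12.62
tcp_pos: [513.1, 162.2, 106.6]
tool_rot: [0.636, 0.772, 0.0, -0.0]
wrist_force: [1.8, 4.0, -2.4]
grip_width: 11.3
```

```bash
cat > st.py <<'E'
from h import *
s=bot.get_state();
xb=np.array([.187,-.982,0]);yb=np.array([.982,.187,0])
H=np.array([547.3,-19,105])
R=Ro.from_quat(s['tool_rot']).as_matrix()
B=s['tcp_pos']+R@np.array([0,0,-36.])-H
f=s['wrist_force']
print('t',s['time_s'],'bar(x,y,z)rel H',(B@xb).round(1),(B@yb).round(1),B[2].round(1),'r',np.hypot(B@xb,B[2]).round(1),'th',np.arctan2(B[2],-B@xb).round(3))
print('F box',(f@xb).round(1),(f@yb).round(1),f[2].round(1),'tq',s['torque'].round(2),'grip',round(s['grip_width'],1))
E
python3 st.py
```

```text
t 12.625 bar(x,y,z)rel H -184.3 0.3 37.6 r 188.1 th 0.201
F box -3.6 2.6 -2.4 tq [ 1.05 -0.36  0.01] grip 11.3
```

Call:
{"fn": "send_rows", "kwargs": {"increments": [[-0.065,0,-0.364,0,0,0],[-0.09,0,-0.36,0,0,0],[-0.12,0,-0.354,0,0,0],[-0.136,0,-0.348,0,0,0],[-0.154,0,-0.341,0,0,0],[-0.171,0,-0.332,0,0,0]]}}

```text
time_s: 13.38
tcp_pos: [516.6, 144.7, 159.1]
tool_rot: [0.636, 0.772, 0.001, -0.001]
wrist_force: [2.4, 6.3, -1.2]
grip_width: 11.0
```

```bash
python3 st.py
```

```text
t 13.375 bar(x,y,z)rel H -166.4 0.4 90.1 r 189.2 th 0.496
F box -5.8 3.5 -1.2 tq [ 1.56 -0.38  0.08] grip 11.0
```

Call:
{"fn": "send_rows", "kwargs": {"increments": [[-0.15,0,-0.323,0,0,0],[-0.17,0,-0.314,0,0,0],[-0.22,0,-0.303,0,0,0],[-0.233,0,-0.292,0,0,0],[-0.248,0,-0.28,0,0,0],[-0.261,0,-0.268,0,0,0]]}}

```text
time_s: 14.12
tcp_pos: [522.7, 113.9, 204.1]
tool_rot: [0.636, 0.772, 0.002, -0.001]
wrist_force: [0.3, 9.6, 3.9]
grip_width: 11.1
```

```bash
python3 st.py
```

```text
t 14.125 bar(x,y,z)rel H -135.0 0.6 135.1 r 190.9 th 0.786
F box -9.4 2.1 3.9 tq [ 1.98 -0.13  0.03] grip 11.1
```

Call:
{"fn": "send_rows", "kwargs": {"increments": [[0.06,0,-0.06,0,0,0],[-0.275,0,-0.253,0,0,0],[-0.265,0,-0.25,0,0,0],[-0.298,0,-0.225,0,0,0]]}}

```text
time_s: 14.62
tcp_pos: [526.6, 94.0, 223.0]
tool_rot: [0.636, 0.772, 0.001, -0.0]
wrist_force: [3.6, 6.3, 1.0]
grip_width: 10.7
```

```bash
python3 st.py
```

```text
t 14.625 bar(x,y,z)rel H -114.8 0.8 154.0 r 192.0 th 0.93
F box -5.5 4.7 1.0 tq [ 1.43 -0.63  0.06] grip 10.7
```

Call:
{"fn": "send_rows", "kwargs": {"increments": [[-0.29,0.03,-0.225,0,0,0],[-0.305,0,-0.21,0,0,0],[-0.32,0,-0.195,0,0,0],[-0.33,0,-0.178,0,0,0],[-0.337,0,-0.16,0,0,0],[-0.345,0,-0.145,0,0,0]]}}

```text
time_s: 15.38
tcp_pos: [535.9, 47.0, 251.3]
tool_rot: [0.636, 0.772, 0.001, -0.0]
wrist_force: [0.6, 6.4, 5.7]
grip_width: 11.0
```

```bash
python3 st.py
```

```text
t 15.375 bar(x,y,z)rel H -66.9 1.2 182.3 r 194.2 th 1.219
F box -6.2 1.8 5.7 tq [ 1.45 -0.07  0.02] grip 11.0
```

```bash
python3 - <<'E'
from h import *
P=np.array([(-187.9,-.2),(-184.3,37.6),(-166.4,90.1),(-135,135.1),(-114.8,154),(-66.9,182.3)])
A=np.c_[2*P,np.ones(6)];s=np.linalg.lstsq(A,(P**2).sum(1),rcond=None)[0];print(s[:2],np.sqrt(s[2]+s[0]**2+s[1]**2))
p,d=bot.snapshot("wrist");cv2.imwrite("pics/w6.png",cv2.resize(p[:,:,::-1],(800,600)))
p,d=bot.snapshot("scene");cv2.imwrite("pics/s6.png",cv2.resize(p[100:260,200:400,::-1],(750,600)))
E
```

```text
[8.61186204 1.02734901] 196.43778923533458
```

View pics/w6.png

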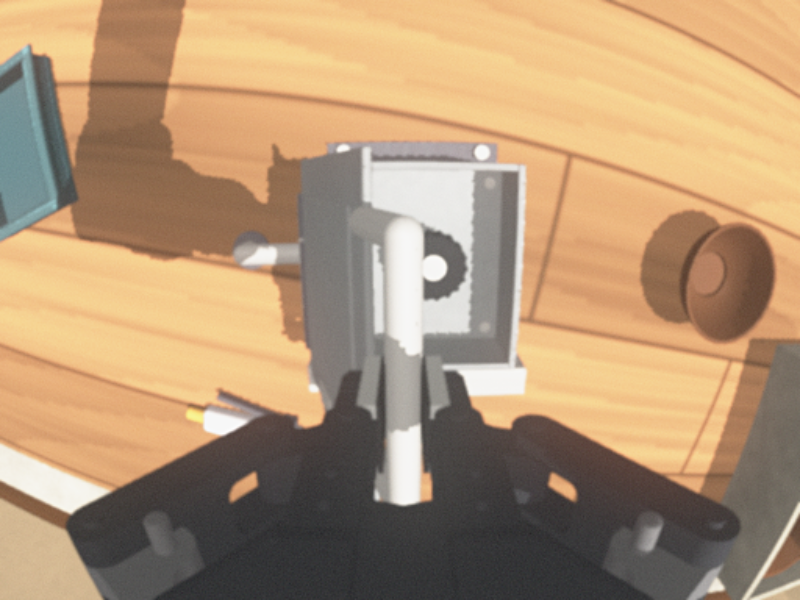

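View pics/s6.png

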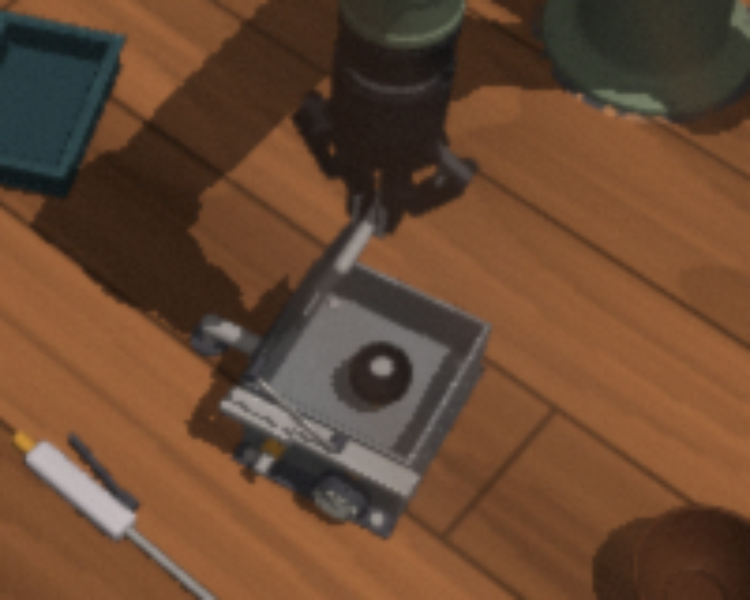

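```bash
cat > bd.py <<'E'
from h import *
s=bot.get_state();m=bot.camera_model("wrist")
p,d=bot.snapshot("wrist")
K=m['mtx'];T=m['T_tool_cam'];R=Ro.from_quat(s['tool_rot']).as_matrix()
for u,v in [(404,300),(404,330),(404,380),(404,430),(404,470)]:
    r,c=int(v*.64),int(u*.64)
    x=(c-K[0,2])/K[0,0];y=(r-K[1,2])/K[1,1];th=np.hypot(x,y)
    V=np.array([np.tan(th)*x/th,np.tan(th)*y/th,1])*d[r,c]
    print((T[:3,:3]@V+T[:3,3]).round(1))
E
python3 bd.py; python3 st.py
```

```text
[ -1.2 -33.3 -33.6]
[ -1.2 -24.5 -34.3]
[ -1.2  -8.2 -34.5]
[ -1.2   9.7 -34.8]
[ -1.2  25.7 -34.5]
t 15.525 bar(x,y,z)rel H -66.5 1.2 182.4 r 194.2 th 1.221
F box -5.4 1.1 5.6 tq [ 1.29 -0.04  0.01] grip 10.6
```

Call:
{"fn": "send_rows", "kwargs": {"increments": [[0,0,0,0,0,0],[-0.1,0,0.1,0,0,0],[0,0,0.2,0,0,0],[0,0,0.1,0,0,0]], "jaw": 0.2}}

```text
time_s: 16.02
tcp_pos: [536.2, 43.7, 239.5]
tool_rot: [0.636, 0.772, -0.001, -0.0]
wrist_force: [0.1, 3.2, 1.2]
grip_width: 17.0
```

```bash
python3 st.py; python3 bd.py
```

```text
t 16.025 bar(x,y,z)rel H -63.7 0.8 170.5 r 182.0 th 1.213
F box -3.1 0.6 1.2 tq [0.58 0.16 0.01] grip 17.0
[ -1.2 -36.9 -46. ]
[ -1.2 -28.5 -45.6]
[ -1.2 -14.  -46.5]
[ -1.2   2.6 -46.1]
[ -1.2  16.8 -46.4]
```

Call:
{"fn": "send_rows", "kwargs": {"increments": [[-0.355,0,-0.12,0,0,0],[-0.355,0,-0.11,0,0,0],[-0.365,0,-0.09,0,0,0],[-0.365,0,-0.075,0,0,0],[-0.37,0,-0.05,0,0,0],[-0.37,0,-0.04,0,0,0],[-0.374,0,-0.01,0,0,0],[-0.374,0,0,0,0,0]]}}

```text
time_s: 17.08
tcp_pos: [551.1, -28.7, 252.9]
tool_rot: [0.636, 0.772, 0.0, 0.0]
wrist_force: [-0.6, 2.3, 1.6]
grip_width: 16.8
```

```bash
python3 st.py; python3 bd.py
```

```text
t 17.075 bar(x,y,z)rel H 10.2 1.9 183.9 r 184.1 th 1.626
F box -2.3 -0.1 1.6 tq [0.37 0.05 0.06] grip 16.8
[ -1.2 -36.7 -45.5]
[ -1.2 -28.3 -45.1]
[ -1.2 -13.2 -44.7]
[ -1.2   3.9 -44. ]
[ -1.2  18.1 -44.7]
```

Call:
{"fn": "send_rows", "kwargs": {"increments": [[-0.374,0,0.025,0,0,0],[-0.373,0,0.035,0,0,0],[-0.37,0,0.06,0,0,0],[-0.367,0,0.07,0,0,0],[-0.363,0,0.09,0,0,0],[-0.358,0,0.11,0,0,0],[-0.35,0,0.13,0,0,0],[-0.2,0,0.07,0,0,0]]}}

```text
time_s: 18.12
tcp_pos: [563.7, -96.2, 237.4]
tool_rot: [0.636, 0.771, -0.0, -0.0]
wrist_force: [1.0, 1.8, -0.3]
grip_width: 17.5
```

```bash
python3 st.py; python3 bd.py;  python3 - <<'E'
from h import *
p,d=bot.snapshot("scene");cv2.imwrite("pics/s7.png",cv2.resize(p[100:260,200:400,::-1],(750,600)))
E
```

```text
t 18.125 bar(x,y,z)rel H 78.9 1.7 168.4 r 186.0 th 2.009
F box -1.6 1.3 -0.3 tq [ 0.4  -0.16  0.  ] grip 17.5
[ -1.2 -36.  -42.8]
[ -1.2 -27.7 -43.6]
[ -1.2 -12.5 -43.4]
[ -1.2   4.3 -43.4]
[ -1.2  19.2 -43.2]
```

View pics/s7.png

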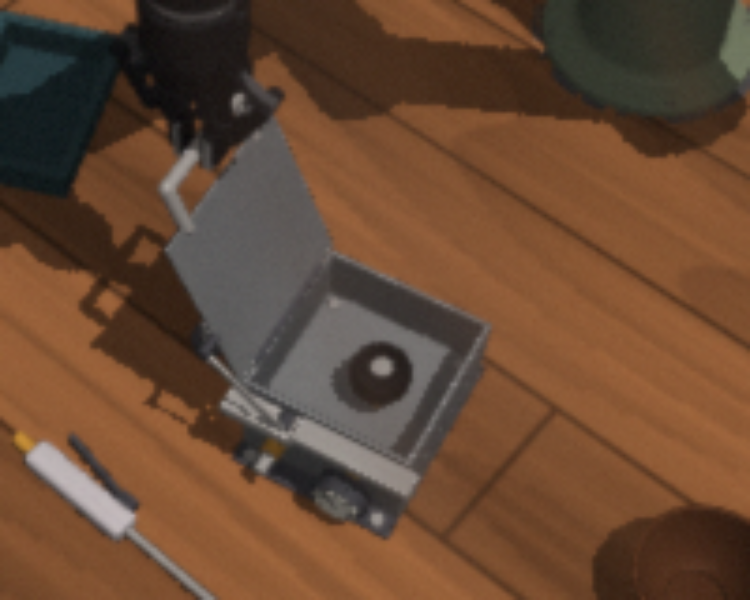

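Call:
{"fn": "send_rows", "kwargs": {"increments": [[0.17,0,-0.07,0,0,0],[0.17,0,-0.065,0,0,0],[0.175,0,-0.06,0,0,0],[0.175,0,-0.055,0,0,0],[0.12,0,-0.04,0,0,0],[0.12,0,-0.03,0,0,0],[0.12,0,-0.03,0,0,0],[0,0,0,0,0,0]]}}

```text
time_s: 19.23
tcp_pos: [558.9, -69.9, 246.9]
tool_rot: [0.636, 0.772, 0.0, 0.0]
wrist_force: [0.1, 1.0, 0.8]
grip_width: 16.9
```

```bash
python3 st.py; python3 bd.py;  python3 - <<'E'
from h import *
p,d=bot.snapshot("scene");cv2.imwrite("pics/s8.png",cv2.resize(p[130:250,220:370,::-1],(750,600)))
p,d=bot.snapshot("wrist");cv2.imwrite("pics/w8.png",cv2.resize(p[:,:,::-1],(800,600)))
E
```

```text
t 19.225 bar(x,y,z)rel H 52.2 1.9 177.9 r 185.4 th 1.856
F box -1.0 0.3 0.8 tq [0.02 0.05 0.01] grip 16.9
[ -1.2 -35.5 -41.2]
[ -1.2 -27.3 -42.4]
[ -1.2 -11.9 -42. ]
[ -1.2   4.9 -42.5]
[ -1.2  20.2 -41.9]
```

View pics/s8.png

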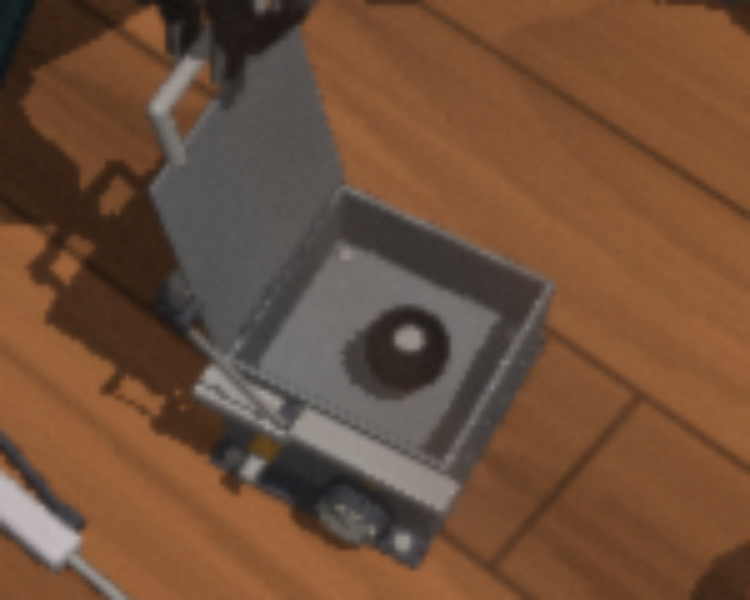

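View pics/w8.png

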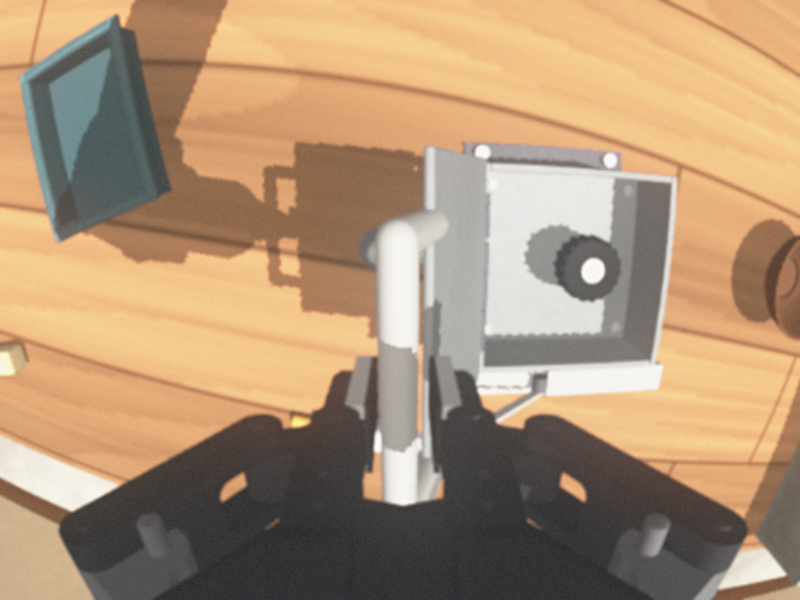

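Call:
{"fn": "send_rows", "kwargs": {"increments": [[-0.05,0,0,0,0,0],[0,0,0,0,0,0],[0,0,-0.3,0,0,0],[0,0,-0.7,0,0,0],[0,0,-1,0,0,0],[0,0,-1,0,0,0]], "jaw": 0.4}}

```text
time_s: 20.12
tcp_pos: [559.0, -71.1, 322.9]
tool_rot: [0.636, 0.772, 0.0, 0.0]
wrist_force: [0.3, -0.9, -0.3]
grip_width: 34.2
```

Call:
{"fn": "send_rows", "kwargs": {"increments": [[0.8,0,-0.2,0,0,0],[1,0,0,0,0,0],[1,0,0,0,0,0],[1,0,0,0,0,0],[1,0,0,0,0,0],[0.7,0,0,0,0,0],[0,0,0,0,0,0]], "jaw": 0.7}}

```text
time_s: 21.0
tcp_pos: [532.2, 65.3, 326.5]
tool_rot: [0.635, 0.772, -0.0, -0.0]
wrist_force: [-0.4, 0.1, 0.3]
grip_width: 59.5
```

```bash
python3 - <<'E'
from h import *
s=bot.get_state();m=bot.camera_model("wrist");print(s['time_s'],s['tcp_pos'],s['q'].round(2),s['grip_width'],s['torque'])
p,d=bot.snapshot("wrist");cv2.imwrite("pics/w9.png",cv2.resize(p[:,:,::-1],(800,600)))
for x in bot.tip_of("wrist","knob_top")[:2]: print('w',x['confidence'],x['pixel'],wback(x['pixel'],s,m,89))
mm=bot.camera_model("scene")
p,d=bot.snapshot("scene");cv2.imwrite("pics/s9.png",cv2.resize(p[100:260,200:400,::-1],(750,600)))
for x in bot.tip_of("scene","knob_top")[:2]: print('s',x['confidence'],x['pixel'],px('scene',mm,z=89,pix=x['pixel']))
for x in bot.tip_of("scene","stay_foot")[:2]: print('foot',x['confidence'],x['pixel'],px('scene',mm,z=98,pix=x['pixel']),px('scene',mm,z=105,pix=x['pixel']))
mm=bot.camera_model("top")
p,d=bot.snapshot("top")
for x in bot.tip_of("top","knob_top")[:2]: print('t',x['confidence'],x['pixel'],px('top',mm,z=89,pix=x['pixel']))
E
```

```text
21.0 [532.2098148   65.27447739 326.45881295] [-0.02  0.25  0.    1.32 -0.   -0.21] 59.52318403203376 [ 0.01192353 -0.03351738 -0.05513481]
w 0.71 [161.6, 260.4] [532.50869719  67.7525665   89.        ]
s 0.46 [195.4, 304.1] [520.31151758  70.79780079  89.        ]
s 0.2 [228.6, 217.8] [774.77865142 -48.60473708  89.        ]
foot 0.6 [214.6, 273.3] [636.62231295  46.1195128   98.        ] [639.54546143  48.4313251  105.        ]
foot 0.56 [262.1, 382.5] [551.05934469 367.84992743  98.        ] [554.5603066  367.98906903 105.        ]
t 0.43 [230.5, 228.7] [526.87247672  69.17477508  89.        ]
```

View pics/w9.png

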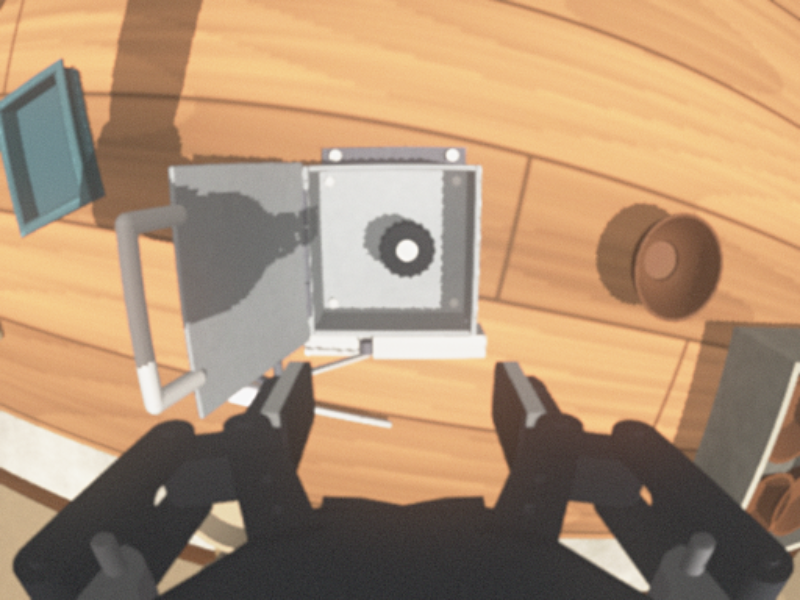

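View pics/s9.png

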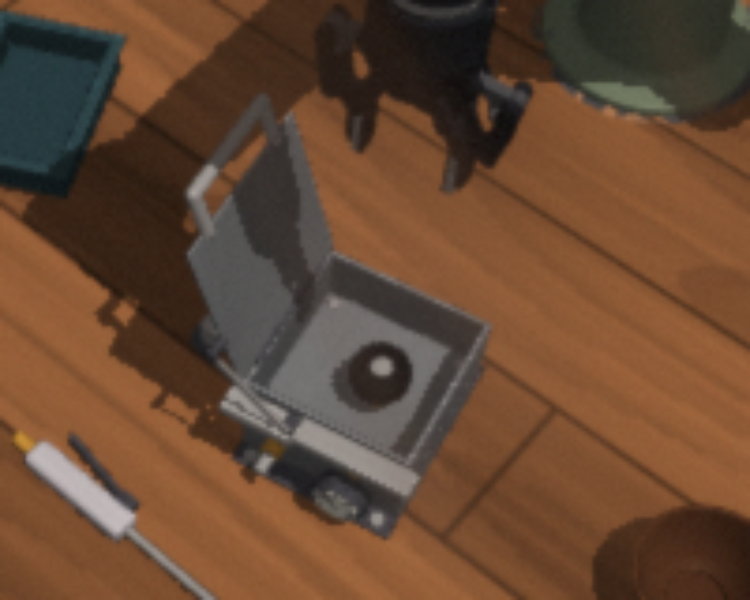

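```bash
python3 - <<'E'
from h import *
s=bot.get_state();m=bot.camera_model("wrist")
p,d=bot.snapshot("wrist")
K=m['mtx'];T=m['T_tool_cam']
def pt(u,v):
    r,c=int(v*.64),int(u*.64)
    x=(c-K[0,2])/K[0,0];y=(r-K[1,2])/K[1,1];th=np.hypot(x,y)
    V=np.array([np.tan(th)*x/th,np.tan(th)*y/th,1])*d[r,c]
    return (T[:3,:3]@V+T[:3,3]).round(1)
for u,v in [(300,362),(300,366),(300,370),(297,380),(508,366),(508,370),(512,380),(300,400),(255,400),(190,430),(60,510),(110,550),(700,550),(770,520),(640,430),(407,250),(390,240)]: print(u,v,pt(u,v))
E
```

```text
300 362 [-34.  -11.9 -29.4]
300 366 [-33.3 -11.9 -32.9]
300 370 [-32.7 -12.  -35.4]
297 380 [-31.8 -12.5 -44.2]
508 366 [ 31.1 -12.5 -34.4]
508 370 [ 31.  -11.7 -34.9]
512 380 [ 30.1 -12.  -43.4]
300 400 [-31.4  -6.  -44.6]
255 400 [-43.7  -8.  -49.4]
190 430 [-51.7 -13.8 -76.6]
60 510 [-1464.6  1189.    994.9]
110 550 [ -50.6  -13.6 -117.6]
700 550 [  50.2  -11.9 -116.6]
770 520 [563.  392.5 227.8]
640 430 [ 53.4 -15.2 -79.8]
407 250 [  1.8  -1.4 237.1]
390 240 [-13.1 -11.2 236.7]
```

Call:
{"fn": "send_rows", "kwargs": {"increments": [[0.07,-0.04,0.5,0,0,0],[0,0,1,0,0,0],[0,0,1,0,0,0],[0,0,1,0,0,0],[0,0,1,0,0,0],[0,0,1,0,0,0],[0,0,1,0,0,0],[0,0,1,0,0,0],[0,0,1,0,0,0],[0,0,0.8,0,0,0]], "jaw": 0.77}}

```text
time_s: 22.65
tcp_pos: [530.3, 65.4, 92.3]
tool_rot: [0.636, 0.771, -0.001, -0.001]
wrist_force: [0.0, -0.3, 0.0]
grip_width: 65.5
```

```bash
python3 - <<'E'
from h import *
s=bot.get_state();m=bot.camera_model("wrist");print(s['time_s'],s['tcp_pos'],s['grip_width'],s['torque'],s['wrist_force'])
p,d=bot.snapshot("wrist");cv2.imwrite("pics/w10.png",cv2.resize(p[:,:,::-1],(800,600)))
E
```

```text
22.65 [530.3121464   65.37221803  92.29547399] 65.49510420909266 [ 0.02346278  0.01563532 -0.02410679] [ 0.00715163 -0.26018229  0.00959121]
```

View pics/w10.png

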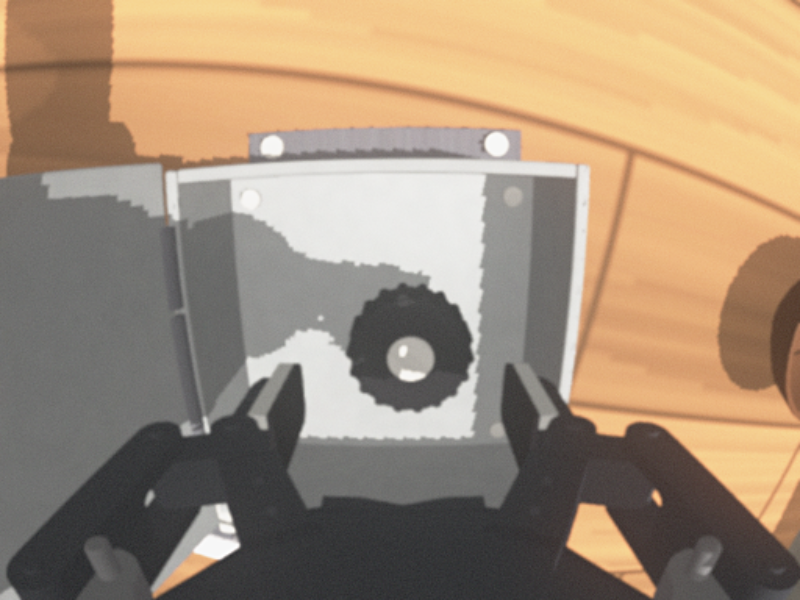

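```bash
python3 - <<'E'
from h import *
s=bot.get_state();m=bot.camera_model("wrist")
p,d=bot.snapshot("wrist")
K=m['mtx'];T=m['T_tool_cam']
r,c=np.mgrid[0:384,0:512];x=(c-K[0,2])/K[0,0];y=(r-K[1,2])/K[1,1];th=np.hypot(x,y)+1e-9
V=np.stack([np.tan(th)*x/th,np.tan(th)*y/th,np.ones_like(x)],-1)*d[...,None]
P=V@T[:3,:3].T+T[:3,3]
z=s['tcp_pos'][2]-P[...,2]
mk=(z>84)&(z<96)&(abs(P[...,0])<45)&(abs(P[...,1])<45)&(r>170)&(r<270)&(c>210)&(c<310)
Q=P[mk];print(len(Q),Q.min(0),Q.max(0),np.median(z[mk]))
(cx,cy),rad=cv2.minEnclosingCircle(Q[:,:2].astype(np.float32));print(cx,cy,rad)
R=Ro.from_quat(s['tool_rot']).as_matrix();print(s['tcp_pos']+R@np.array([cx,cy,0]))
for x in bot.tip_of("wrist","knob_top")[:1]: print(x['pixel'],wback(x['pixel'],s,m,89.4))
E
```

```text
4770 [-24.15865396 -23.63531142  -2.53758784] [26.20960284 26.75264559  6.03394787] 89.75962368885533
1.2852736711502075 1.5359538793563843 25.510648727416992
[529.9654732   66.92335308  90.02848685]
[230.3, 261.2] [528.81649836  66.17616801  89.4       ]
```

Call:
{"fn": "send_rows", "kwargs": {"increments": [[0.055,0.055,0.3,0,0,0],[0,0,0.5,0,0,0],[0,0,0.5,0,0,0],[0,0,0.4,0,0,0],[0,0,0.25,0,0,0],[0,0,0,0,0,0],[0,0,0,0,0,0]]}}

```text
time_s: 23.68
tcp_pos: [532.9, 67.0, 45.6]
tool_rot: [0.636, 0.772, 0.0, 0.0]
wrist_force: [-0.3, -0.4, -0.1]
grip_width: 65.8
```

```bash
python3 - <<'E'
from h import *
s=bot.get_state();m=bot.camera_model("wrist");print(s['time_s'],s['tcp_pos'],s['grip_width'],s['torque'],s['wrist_force'],s['q'])
p,d=bot.snapshot("wrist");cv2.imwrite("pics/w11.png",cv2.resize(p[:,:,::-1],(800,600)))
E
```

```text
23.675 [532.8577304   67.03956929  45.63847764] 65.75379701424596 [ 0.03308785  0.00819621 -0.03719393] [-0.31650973 -0.42276704 -0.12915494] [-1.23168766e-02  4.71544779e-01 -4.42688927e-01  6.56040662e-01
 -7.82855204e-06 -2.04059541e-01]
```

View pics/w11.png

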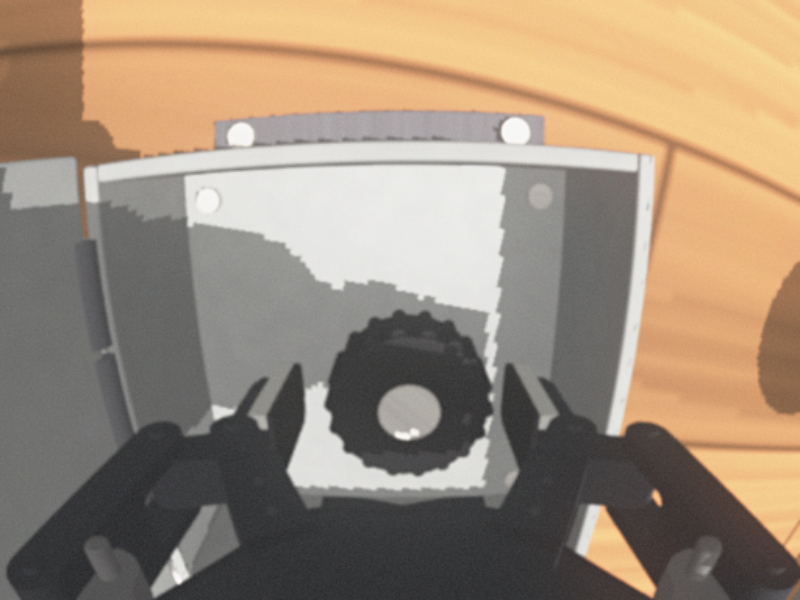

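```bash
cat > kc.py <<'E'
from h import *
s=bot.get_state();m=bot.camera_model("wrist")
p,d=bot.snapshot("wrist")
K=m['mtx'];T=m['T_tool_cam']
r,c=np.mgrid[0:384,0:512];x=(c-K[0,2])/K[0,0];y=(r-K[1,2])/K[1,1];th=np.hypot(x,y)+1e-9
V=np.stack([np.tan(th)*x/th,np.tan(th)*y/th,np.ones_like(x)],-1)*d[...,None]
P=V@T[:3,:3].T+T[:3,3]
z=s['tcp_pos'][2]-P[...,2]
mk=(z>84)&(z<96)&(abs(P[...,0])<28)&(abs(P[...,1])<35)&(r>185)&(r<310)&(c>205)&(c<320)
Q=P[mk];print(s['tcp_pos'],len(Q),Q.min(0),Q.max(0),np.median(z[mk]))
(cx,cy),rad=cv2.minEnclosingCircle(Q[:,:2].astype(np.float32));print(cx,cy,rad)
mk&=p.min(2)>110
print('cap',P[mk].mean(0),mk.sum())
R=Ro.from_quat(s['tool_rot']).as_matrix();print(s['tcp_pos']+R@np.array([cx,cy,0]))
E
python3 kc.py
```

```text
[532.90968733  67.05191309  45.74966967] 7819 [-24.95831266 -28.1339514  -46.86300692] [ 25.50844158  22.62724265 -38.25825913] 89.78093848106982
0.1258404403924942 -2.635547161102295 25.701034545898438
cap [ 1.86300563e-02 -1.09350553e+00 -4.46062184e+01] 1269
[530.29844979  66.67325829  45.74774549]
```

Call:
{"fn": "send_rows", "kwargs": {"increments": [[0,-0.05,0.19,0,0,0],[0,0,0,0,0,0],[0,0,0,0,0,0]]}}

```text
time_s: 24.15
tcp_pos: [531.2, 66.8, 40.6]
tool_rot: [0.636, 0.772, -0.0, -0.0]
wrist_force: [-0.5, -0.4, -0.7]
grip_width: 65.6
```

```bash
python3 -c "
from h import *
s=bot.get_state();print(s['tcp_pos'],s['torque'],s['wrist_force'])"
```

```text
[531.24965505  66.79889656  40.59922303] [ 0.01762185 -0.03423548  0.05278533] [-0.489961   -0.41843457 -0.73932016]
```

Call:
{"fn": "send_rows", "kwargs": {"increments": [[0,0,0,0,0,0],[0,0,0,0,0,0],[0,0,0,0,0,0],[0,0,0,0,0,0]], "jaw": 0, "squeeze": 50}}

```text
time_s: 24.65
tcp_pos: [531.1, 68.6, 41.3]
tool_rot: [0.636, 0.772, 0.001, -0.001]
wrist_force: [-3.1, 4.8, 5.7]
grip_width: 46.7
```

```bash
cat > tq.py <<'E'
from h import *
s=bot.get_state();R=Ro.from_quat(s['tool_rot']).as_matrix()
yaw=np.arctan2(R[1,0],R[0,0])
print('t',round(s['time_s'],2),'tcp',s['tcp_pos'].round(2),'yaw',yaw.round(4),'q6',s['q'][5].round(3),'tq',s['torque'].round(3),'eff6',s['effort'][5].round(3),'F',s['wrist_force'].round(1),'g',round(s['grip_width'],1))
E
python3 tq.py
```

```text
t 24.65 tcp [531.14  68.56  41.32] yaw 1.7636 q6 -0.205 tq [1.06  0.488 0.044] eff6 0.014 F [-3.1  4.8  5.7] g 46.7
```

Call:
{"fn": "send_rows", "kwargs": {"increments": [[0.05,0,-0.02,0,0,0],[0,0,0.005,0,0,0.7],[0,0,0.005,0,0,0.7],[0,0,0.005,0,0,0.7]]}}

```text
time_s: 25.15
tcp_pos: [531.1, 68.5, 41.1]
tool_rot: [0.718, 0.696, 0.0, -0.0]
wrist_force: [-1.4, 2.4, 3.5]
grip_width: 46.6
```

```bash
python3 tq.py
```

```text
t 25.15 tcp [531.12  68.55  41.09] yaw 1.5406 q6 0.02 tq [0.483 0.29  0.051] eff6 -0.412 F [-1.4  2.4  3.5] g 46.6
```

Call:
{"fn": "send_rows", "kwargs": {"increments": [[0,0,0.005,0,0,0.7],[0,0,0.005,0,0,0.7]]}}

```text
time_s: 25.4
tcp_pos: [531.2, 68.5, 40.9]
tool_rot: [0.767, 0.642, 0.0, -0.0]
wrist_force: [-1.5, 2.5, 4.6]
grip_width: 46.9
```

```bash
python3 tq.py
```

```text
t 25.4 tcp [531.15  68.53  40.9 ] yaw 1.394 q6 0.167 tq [0.526 0.233 0.026] eff6 -0.412 F [-1.5  2.5  4.6] g 46.9
```

Call:
{"fn": "send_rows", "kwargs": {"increments": [[0,0,0.005,0,0,0.7],[0,0,0.005,0,0,0.7]]}}

```text
time_s: 25.65
tcp_pos: [531.2, 68.5, 40.7]
tool_rot: [0.812, 0.584, 0.0, -0.0]
wrist_force: [-2.4, 1.1, 5.6]
grip_width: 46.3
```

```bash
python3 tq.py
```

```text
t 25.65 tcp [531.15  68.53  40.7 ] yaw 1.2474 q6 0.313 tq [0.538 0.223 0.031] eff6 -0.413 F [-2.4  1.1  5.6] g 46.3
```

Call:
{"fn": "send_rows", "kwargs": {"increments": [[0,0,0.003,0,0,0.7],[0,0,0.003,0,0,0.7],[0,0,0.003,0,0,0.7]]}}

```text
time_s: 26.02
tcp_pos: [531.2, 68.6, 40.5]
tool_rot: [0.871, 0.491, 0.0, -0.0]
wrist_force: [-1.1, 2.1, 4.3]
grip_width: 46.5
```

```bash
python3 tq.py
```

```text
t 26.02 tcp [531.19  68.55  40.46] yaw 1.0275 q6 0.533 tq [0.475 0.223 0.055] eff6 -0.412 F [-1.1  2.1  4.3] g 46.5
```

Call:
{"fn": "send_rows", "kwargs": {"increments": [[0,0,0.003,0,0,0.7],[0,0,0.003,0,0,0.7]]}}

```text
time_s: 26.28
tcp_pos: [531.2, 68.5, 40.3]
tool_rot: [0.905, 0.426, 0.0, -0.0]
wrist_force: [-2.0, 2.6, 4.4]
grip_width: 46.5
```

```bash
python3 tq.py
```

```text
t 26.27 tcp [531.18  68.53  40.26] yaw 0.8809 q6 0.68 tq [0.495 0.203 0.045] eff6 -0.412 F [-2.   2.6  4.4] g 46.5
```

Call:
{"fn": "send_rows", "kwargs": {"increments": [[0,0,0.003,0,0,0.7],[0,0,0.003,0,0,0.7]]}}

```text
time_s: 26.52
tcp_pos: [531.3, 68.5, 40.1]
tool_rot: [0.933, 0.359, 0.0, -0.0]
wrist_force: [-2.0, 2.4, 4.9]
grip_width: 46.5
```

```bash
python3 tq.py
```

```text
t 26.52 tcp [531.25  68.5   40.11] yaw 0.7342 q6 0.826 tq [0.448 0.227 0.053] eff6 -0.411 F [-2.   2.4  4.9] g 46.5
```

Call:
{"fn": "send_rows", "kwargs": {"increments": [[0,0,0.003,0,0,0.7],[0,0,0.003,0,0,0.7]]}}

```text
time_s: 26.78
tcp_pos: [531.2, 68.5, 39.9]
tool_rot: [0.957, 0.29, 0.0, -0.0]
wrist_force: [-0.9, 1.8, 3.4]
grip_width: 46.5
```

```bash
python3 tq.py
```

```text
t 26.77 tcp [531.19  68.52  39.91] yaw 0.5877 q6 0.973 tq [0.463 0.179 0.066] eff6 -0.411 F [-0.9  1.8  3.4] g 46.5
```

Call:
{"fn": "send_rows", "kwargs": {"increments": [[0,0,0.003,0,0,0.7],[0,0,0.003,0,0,0.7]]}}

```text
time_s: 27.02
tcp_pos: [531.2, 68.5, 39.7]
tool_rot: [0.976, 0.219, 0.0, -0.0]
wrist_force: [-1.1, 1.6, 2.8]
grip_width: 46.7
```

```bash
python3 tq.py
```

```text
t 27.02 tcp [531.19  68.5   39.7 ] yaw 0.4411 q6 1.12 tq [0.481 0.184 0.032] eff6 -0.41 F [-1.1  1.6  2.8] g 46.7
```

Call:
{"fn": "send_rows", "kwargs": {"increments": [[0,0,0.003,0,0,0.7]]}}

```text
time_s: 27.15
tcp_pos: [531.2, 68.5, 39.6]
tool_rot: [0.983, 0.183, 0.0, -0.0]
wrist_force: [-1.1, 1.8, 2.4]
grip_width: 46.8
```

```bash
python3 tq.py
```

```text
t 27.15 tcp [531.18  68.51  39.62] yaw 0.3678 q6 1.193 tq [0.436 0.166 0.018] eff6 -0.41 F [-1.1  1.8  2.4] g 46.8
```

Call:
{"fn": "send_rows", "kwargs": {"increments": [[0,0,0.003,0,0,0.7]]}}

```text
time_s: 27.28
tcp_pos: [531.2, 68.5, 39.6]
tool_rot: [0.989, 0.147, 0.0, -0.0]
wrist_force: [-1.2, 2.5, 2.7]
grip_width: 46.6
```

```bash
python3 tq.py
```

```text
t 27.27 tcp [531.24  68.49  39.57] yaw 0.2945 q6 1.266 tq [0.449 0.113 0.059] eff6 -0.41 F [-1.2  2.5  2.7] g 46.6
```

Call:
{"fn": "send_rows", "kwargs": {"increments": [[0,0,0.003,0,0,0.7],[0,0,0.003,0,0,0.7]]}}

```text
time_s: 27.52
tcp_pos: [531.2, 68.5, 39.4]
tool_rot: [0.997, 0.074, 0.0, -0.0]
wrist_force: [-0.8, 2.6, 2.9]
grip_width: 46.6
```

```bash
python3 tq.py
```

```text
t 27.52 tcp [531.24  68.5   39.4 ] yaw 0.1479 q6 1.413 tq [0.385 0.101 0.065] eff6 -0.41 F [-0.8  2.6  2.9] g 46.6
```

Call:
{"fn": "send_rows", "kwargs": {"increments": [[0,0,0.003,0,0,0.7],[0,0,0.003,0,0,0.7]]}}

```text
time_s: 27.78
tcp_pos: [531.2, 68.5, 39.2]
tool_rot: [1.0, 0.001, 0.0, -0.0]
wrist_force: [-1.4, 1.6, 2.8]
grip_width: 46.8
```

```bash
python3 tq.py
```

```text
t 27.77 tcp [531.21  68.48  39.17] yaw 0.0013 q6 1.559 tq [0.448 0.07  0.092] eff6 -0.409 F [-1.4  1.6  2.8] g 46.8
```

Call:
{"fn": "send_rows", "kwargs": {"increments": [[0,0,0.003,0,0,0.7],[0,0,0.003,0,0,0.7]]}}

```text
time_s: 28.02
tcp_pos: [531.2, 68.4, 39.0]
tool_rot: [0.997, -0.073, 0.0, -0.0]
wrist_force: [-1.0, 2.0, 2.4]
grip_width: 46.8
```

```bash
python3 tq.py
```

```text
t 28.02 tcp [531.18  68.44  39.04] yaw -0.1453 q6 1.706 tq [0.42  0.174 0.124] eff6 -0.322 F [-1.   2.   2.4] g 46.8
```

Call:
{"fn": "send_rows", "kwargs": {"increments": [[0,0,0.003,0,0,0.7]]}}

```text
time_s: 28.15
tcp_pos: [531.1, 68.4, 39.0]
tool_rot: [0.994, -0.109, 0.0, -0.0]
wrist_force: [-2.3, 1.0, 3.2]
grip_width: 46.5
```

```bash
python3 tq.py; python3 -c "
from h import *
p,d=bot.snapshot('wrist');cv2.imwrite('pics/w12.png',cv2.resize(p[:,:,::-1],(800,600)))"
```

```text
t 28.15 tcp [531.1   68.43  38.97] yaw -0.2182 q6 1.779 tq [0.338 0.218 0.314] eff6 -0.214 F [-2.3  1.   3.2] g 46.5
```

View pics/w12.png

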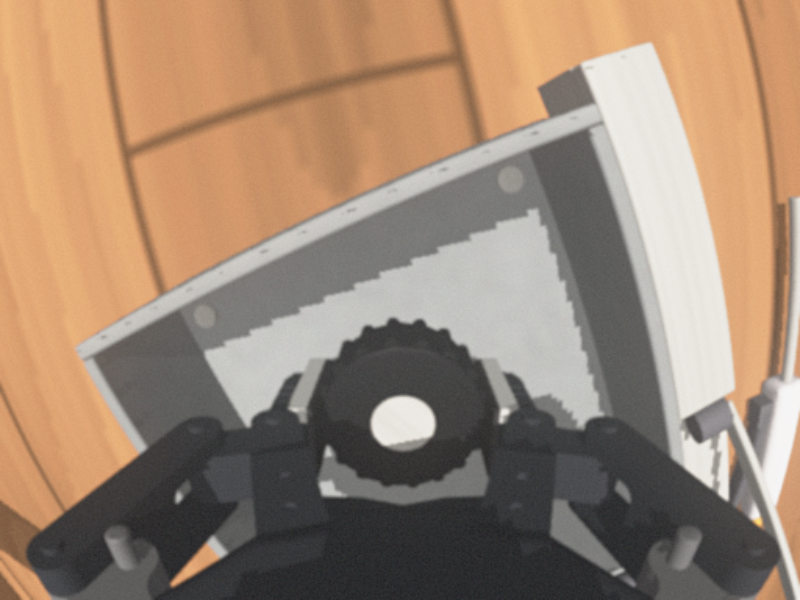

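```bash
python3 tq.py
```

```text
t 28.2 tcp [531.14  68.44  38.95] yaw -0.2198 q6 1.78 tq [0.431 0.201 0.127] eff6 0.277 F [-1.6  2.7  2. ] g 46.7
```

Call:
{"fn": "send_rows", "kwargs": {"increments": [[0,0,0.003,0,0,0.5]]}}

```text
time_s: 28.32
tcp_pos: [531.1, 68.4, 38.9]
tool_rot: [0.991, -0.134, -0.0, -0.0]
wrist_force: [-1.5, 1.7, 3.4]
grip_width: 46.5
```

```bash
python3 tq.py
```

```text
t 28.32 tcp [531.06  68.4   38.89] yaw -0.2685 q6 1.829 tq [0.411 0.339 0.308] eff6 -0.066 F [-1.5  1.7  3.4] g 46.5
```

Call:
{"fn": "send_rows", "kwargs": {"increments": [[0,0,0,0,0,0]]}}

```text
time_s: 28.45
tcp_pos: [531.1, 68.4, 38.9]
tool_rot: [0.991, -0.133, 0.0, -0.0]
wrist_force: [-1.2, 1.6, 3.8]
grip_width: 46.9
```

```bash
python3 tq.py
```

```text
t 28.45 tcp [531.11  68.42  38.88] yaw -0.2673 q6 1.828 tq [0.451 0.294 0.195] eff6 0.238 F [-1.2  1.6  3.8] g 46.9
```

Call:
{"fn": "send_rows", "kwargs": {"increments": [[0,0,0,0,0,0]]}}

```text
time_s: 28.58
tcp_pos: [531.1, 68.4, 38.9]
tool_rot: [0.991, -0.133, 0.0, -0.0]
wrist_force: [-1.1, 2.9, 5.0]
grip_width: 46.2
```

```bash
python3 tq.py
```

```text
t 28.57 tcp [531.08  68.36  38.86] yaw -0.2676 q6 1.828 tq [0.633 0.349 0.201] eff6 0.169 F [-1.1  2.9  5. ] g 46.2
```

Call:
{"fn": "send_rows", "kwargs": {"increments": [[0,0,0.002,0,0,0.6]]}}

```text
time_s: 28.7
tcp_pos: [531.0, 68.4, 38.8]
tool_rot: [0.986, -0.165, -0.0, -0.0]
wrist_force: [-1.7, 2.2, 5.7]
grip_width: 46.6
```

```bash
python3 tq.py
```

```text
t 28.7 tcp [531.03  68.39  38.83] yaw -0.3317 q6 1.892 tq [0.586 0.389 0.44 ] eff6 -0.065 F [-1.7  2.2  5.7] g 46.6
```

Call:
{"fn": "send_rows", "kwargs": {"increments": [[0,0,0.002,0,0,0.4]]}}

```text
time_s: 28.82
tcp_pos: [531.0, 68.4, 38.8]
tool_rot: [0.983, -0.186, -0.0, -0.0]
wrist_force: [-2.5, 2.7, 5.6]
grip_width: 46.6
```

```bash
python3 tq.py
```

```text
t 28.82 tcp [530.98  68.36  38.78] yaw -0.3733 q6 1.934 tq [0.565 0.375 0.488] eff6 0.234 F [-2.5  2.7  5.6] g 46.6
```

Call:
{"fn": "send_rows", "kwargs": {"increments": [[0,0,0,0,0,0.15]]}}

```text
time_s: 28.95
tcp_pos: [531.0, 68.4, 38.8]
tool_rot: [0.981, -0.193, -0.0, -0.0]
wrist_force: [-2.4, 3.4, 5.5]
grip_width: 46.8
```

```bash
python3 tq.py
```

```text
t 28.95 tcp [530.99  68.36  38.77] yaw -0.3881 q6 1.949 tq [0.523 0.434 0.489] eff6 0.414 F [-2.4  3.4  5.5] g 46.8
```

Call:
{"fn": "send_rows", "kwargs": {"increments": [[0,0,0,0,0,0]]}}

```text
time_s: 29.08
tcp_pos: [531.0, 68.4, 38.8]
tool_rot: [0.981, -0.193, -0.0, -0.0]
wrist_force: [-2.1, 2.6, 4.8]
grip_width: 46.9
```

```bash
python3 tq.py
```

```text
t 29.07 tcp [530.97  68.36  38.78] yaw -0.3877 q6 1.948 tq [0.567 0.375 0.386] eff6 0.423 F [-2.1  2.6  4.8] g 46.9
```

Call:
{"fn": "send_rows", "kwargs": {"increments": [[0,0,0,0,0,0]]}}

```text
time_s: 29.2
tcp_pos: [531.0, 68.3, 38.8]
tool_rot: [0.981, -0.193, -0.0, -0.0]
wrist_force: [-1.9, 2.3, 4.2]
grip_width: 46.9
```

```bash
python3 tq.py
```

```text
t 29.2 tcp [531.    68.35  38.78] yaw -0.3877 q6 1.948 tq [0.566 0.412 0.438] eff6 0.402 F [-1.9  2.3  4.2] g 46.9
```

Call:
{"fn": "send_rows", "kwargs": {"increments": [[0,0,0,0,0,0],[0,0,0,0,0,0],[0,0,0,0,0,0],[0,0,0,0,0,0],[0,0,-0.4,0,0,0],[0,0,-0.8,0,0,0],[0,0,-1,0,0,0],[0,0,-1,0,0,0],[0,0,-1,0,0,0],[0,0,-1,0,0,0]], "jaw": 0.75}}

```text
time_s: 30.45
tcp_pos: [531.1, 68.0, 170.2]
tool_rot: [0.981, -0.194, 0.0, -0.0]
wrist_force: [0.2, 0.0, -0.9]
grip_width: 63.8
```

Call:
{"fn": "send_rows", "kwargs": {"increments": [[0,0,-1,0,0,0],[0,0,-1,0,0,0],[0,0,-1,0,0,0],[0,0,-1,0,0,0],[0,0,-0.5,0,0,0],[0,0,0,0,0,0],[0,0,0,0,0,0]]}}

```text
time_s: 31.32
tcp_pos: [530.5, 68.0, 280.2]
tool_rot: [0.981, -0.194, -0.001, 0.0]
wrist_force: [0.0, -0.0, 0.5]
grip_width: 64.1
```

```bash
python3 tq.py; python3 - <<'E'
from h import *
p,d=bot.snapshot("wrist");cv2.imwrite("pics/w13.png",cv2.resize(p[:,:,::-1],(800,600)))
p,d=bot.snapshot("scene");cv2.imwrite("pics/s13.png",cv2.resize(p[100:260,200:400,::-1],(750,600)))
E
```

```text
t 31.32 tcp [530.51  68.03 280.17] yaw -0.3895 q6 1.95 tq [ 0.014 -0.032  0.053] eff6 -0.0 F [ 0.  -0.   0.5] g 64.1
```

View pics/w13.png

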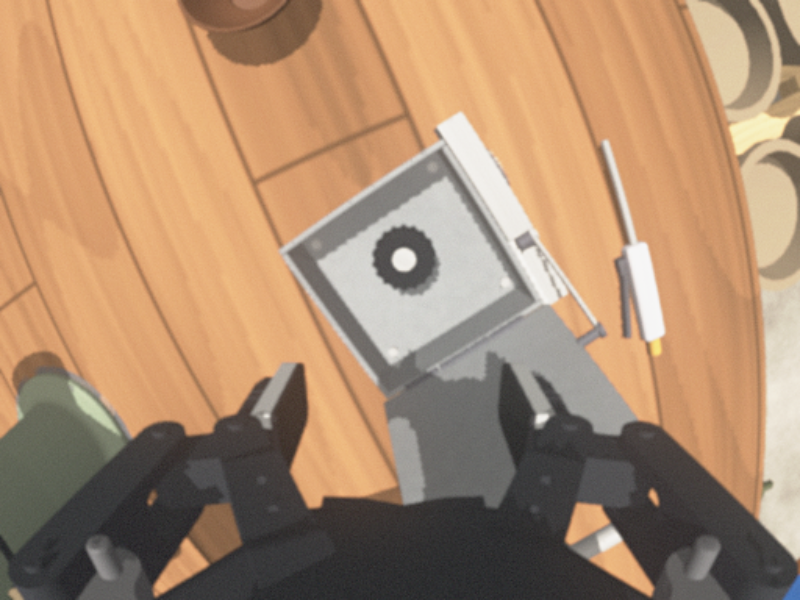

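View pics/s13.png

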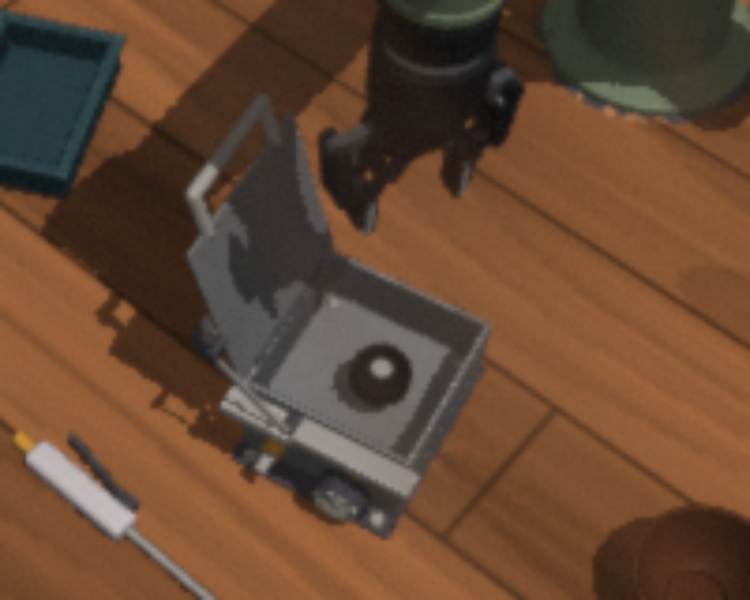

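```bash
python3 -c "
from station import bot
print(bot.sign_off())"
```

```text
the job is handed in; nothing more can be done
None
```

The cover is standing on its stay with nothing touching it, and the valve is nipped shut. I handed the job in at about 31 s of the 72 s allowed.

**Cover:** I opened it by the bar to about 1.99 rad and let it back until it came to rest on the stay at about 1.87 rad, with no load left on the fingers. I then let go. Before-and-after pictures show it in the same place after the knob work.

**Knob:** I gripped it at 50 N and turned it clockwise about 2.15 rad. The seat touched after about 1.85 rad, and I stopped about 0.31 rad past that. The wrist moment read 0.49 N m while turning and 0.39–0.44 N m when held still, so the seat was pushing back with roughly 0.43 N m. I then released the knob and lifted clear.

**Problems along the way:**
- **First grip on the bar:** it missed, and the fingers shut lightly on top of the bar at about 2.6 N. The finger tips stand about 20 mm further back than the stated TCP, so I reached deeper.
- **Bar slip:** the bar slid about 7 mm towards the finger tips during the swing. I eased the grip and finished the swing with the bar loosely held between the fingers. The wrist force peaked at about 10 N in the readings I took.
- **Torque reading:** individual wrist-moment readings scatter by a few hundredths of a N m, up to about 0.1. I relied on the moment, the joint effort and the angle past touch together, and they agreed.

The final pictures show the bowl and blow gun where they were, and the part of the tray in view unmoved.

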